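# Charge the sieve shaker with a stone sample

### The job

Charge the sieve shaker: turn its red isolator off, unlock the lid with a twist and lay it flat on the blue mat, tip the scoop of stone lumps out into the sieve and add any stray lumps of the sample that lie on the bench. Stand the empty scoop upright on the bench again, put the lid back on and twist it clockwise until both lugs are locked under their claws, and only then turn the isolator back on. Do not knock the other labware about.

Things in the scene. Friction and masses are not known exactly. Their poses are not given: they have to be found in the camera images.
- isolator (a joint): red rotary isolator handle on the sloping front panel of the shaker: 1.05 rad = ON (it starts there), 0 = OFF. It clicks over the middle (0.52 rad) and is then driven to the nearer end stop; moving it off a stop takes about 0.08 N m. Looking onto the panel it turns clockwise to ON (a negative turn about isolator_grip's z) and anticlockwise to OFF
- isolator_grip (a point): where to grip the isolator, on its turning axis: a red bar 50 mm long (its own x), 13 thick (y), 26 high, standing on a 48 mm disc; this point is 11 mm below the bar's top, 15 above the disc. z, the turning axis, stands square to the panel, 0.38 rad from vertical, leaning to the shaker's front. OFF: the bar points up the slope, to a red dot; ON: 60 degrees clockwise, to a green dot
- shaker: white sieve shaker, fixed. Origin: on the bench below the sieve's axis; z up, x from its front (panel side) to its back. The housing reaches from x = -200 to 140 mm, 130 mm to either side, 95 mm high, sloping down to 61 mm over the front 85 mm. The isolator sits on this slope. The sieve stands on top
- sieve_rim (a point): centre of the sieve's mouth, in the plane of its rim, 192 mm above the bench; axes as the shaker's. The sieve is a brass ring of 193 mm clear bore and 202 mm outside diameter; its mesh, where the lumps come to lie, is 55 mm below the rim
- claw (a point): the +y one of the two aluminium lock brackets beside the sieve (the other is its half-turn copy about the sieve's axis); axes as the shaker's. This point is the middle of the claw's underside, 115 mm from the axis and 8 mm above the rim. The claw spans 106 to 126 mm from the axis, 32 mm along x, 6 mm thick, and has an end stop below it at its +x end
- lid_grip (a point): middle of the black grip fin of the sieve lid (about 0.32 kg, loose); the fin is 76 mm long (its own x), 14 thick (y), 36 high; this point is 16 mm below its top and 20 above the 202 mm lid plate. A spigot 184 mm across, 7 mm deep under the plate fits in the sieve. Seated on the sieve this point is 25 mm above sieve_rim, lying flat on the mat 35 mm above the bench
- lid_lug (a point): middle of one of the lid's two orange lugs, at the lid's +y (the other at -y), 24 mm wide, 5 thick, reaching 116.5 mm from the axis. LOCKED (as at the start): fin in line with the shaker's x, either way round, lugs under the claws and at the end stops. UNLOCKED: 0.45 rad or so anticlockwise of that from above; the lid then lifts straight off. It locks by turning clockwise to the stops
- mat: blue rubber mat, 230 mm square and 3 mm thick, fixed on the bench: the place for the lid while the sieve is open. Origin: centre of its underside
- scoop_handle (a point): where to grip the sample scoop (about 0.2 kg, loose): the middle of a blue bar over the pan, 18 mm wide (its own y) and 18 high, held by a post at the rear. The bar reaches 52 mm forward (+x, to the mouth) and 63 mm back from this point, which is 99 mm above the underside of the pan. z is up when the scoop stands upright
- scoop_mouth (a point): middle of the lip of the scoop's open mouth, 97 mm in front of (+x) and 90 mm below scoop_handle in the scoop's axes, which are the same. The aluminium pan is 155 mm long to the rear, 110 wide, side walls 46 and rear wall 60 mm high. Pitched mouth-down by 60 degrees or more, the lumps slide out over the lip
- lump1_center (a point): an angular pale stone lump about 31 x 27 x 25 mm, 30 g; this point is its centre, 11 to 15 mm above whatever it lies on. It starts in the scoop
- lump2_center (a point): an angular pale stone lump about 31 x 27 x 25 mm, 30 g; this point is its centre, 11 to 15 mm above whatever it lies on. It starts in the scoop
- lump3_center (a point): an angular pale stone lump about 31 x 27 x 25 mm, 30 g; this point is its centre, 11 to 15 mm above whatever it lies on. It starts in the scoop
- lump4_center (a point): an angular pale stone lump about 31 x 27 x 25 mm, 30 g; this point is its centre, 11 to 15 mm above whatever it lies on. It starts in the scoop
- lump5_center (a point): an angular pale stone lump about 31 x 27 x 25 mm, 30 g; this point is its centre, 11 to 15 mm above whatever it lies on. A stray: it starts on the bench, or is absent (None from the start)
- lump6_center (a point): an angular pale stone lump about 31 x 27 x 25 mm, 30 g; this point is its centre, 11 to 15 mm above whatever it lies on. A stray: it starts on the bench, or is absent (None from the start)
- lump7_center (a point): an angular pale stone lump about 31 x 27 x 25 mm, 30 g; this point is its centre, 11 to 15 mm above whatever it lies on. A stray: it starts on the bench, or is absent (None from the start)
- lump8_center (a point): an angular pale stone lump about 31 x 27 x 25 mm, 30 g; this point is its centre, 11 to 15 mm above whatever it lies on. A stray: it starts on the bench, or is absent (None from the start)
- beaker: glass beaker, 75 mm across and 95 mm high: loose, a bystander. Origin: centre of its underside
- flask: red-stoppered volumetric flask, 211 mm high: loose, a bystander. Origin: centre of its underside
- wash_bottle: white wash bottle with a blue cap and spout, 68 mm across, about 180 mm high: loose, a bystander. Origin: centre of its underside
- pipette_bulb: green rubber pipette bulb, 66 mm long, lying on the bench: loose, a bystander. Origin: centre of its underside
Things that resemble listed ones, but are neither listed nor needed, are in the scene too. Leave any pink or turquoise look-alike of the part that bears scoop_handle alone.

How it is judged:
On the way, in this order (a step that is already met when the one before it is completed fails the run):
1. the isolator is turned off while the lid is still locked (value of joint isolator below 0.12 rad and horizontal distance between lid_grip and sieve_rim below 0.008 m and z of lid_grip in the frame of sieve_rim between 0.02 and 0.03 m and angle between the x axis of lid_grip and the x axis of sieve_rim, either way round below 0.1 rad and angle between lid_grip's own z axis and vertical below 0.05 rad), for 0.2 s.
2. the lid is off and lies flat on the mat, let go (horizontal distance between lid_grip and mat below 0.05 m and height (world z) of lid_grip below 0.042 m and angle between lid_grip's own z axis and vertical below 0.08 rad and contact force between the fingers and lid below 0.1 N and value of joint isolator below 0.12 rad), for 0.2 s.
3. the scoop is tipped mouth-down over the open sieve (angle between scoop_handle's own z axis and vertical above 0.6 rad and horizontal distance between scoop_mouth and sieve_rim below 0.1 m and z of scoop_mouth in the frame of sieve_rim above -0.05 m), for 0.1 s.
4. the whole sample lies in the sieve and the lid is locked on it, the isolator still off (all of step 1 and horizontal distance between each of lump1_center, lump2_center, lump3_center, lump4_center, lump5_center, lump6_center, lump7_center, lump8_center and sieve_rim below 0.096 m and z of lump1_center in the frame of sieve_rim between -0.06 and -0.006 m and z of lump2_center in the frame of sieve_rim between -0.06 and -0.006 m and z of lump3_center in the frame of sieve_rim between -0.06 and -0.006 m and z of lump4_center in the frame of sieve_rim between -0.06 and -0.006 m and z of lump5_center in the frame of sieve_rim between -0.06 and -0.006 m and z of lump6_center in the frame of sieve_rim between -0.06 and -0.006 m and z of lump7_center in the frame of sieve_rim between -0.06 and -0.006 m and z of lump8_center in the frame of sieve_rim between -0.06 and -0.006 m), for 0.2 s.
5. the isolator is turned on (value of joint isolator above 0.93 rad and horizontal distance between lid_grip and sieve_rim below 0.008 m and z of lid_grip in the frame of sieve_rim between 0.02 and 0.03 m and angle between the x axis of lid_grip and the x axis of sieve_rim, either way round below 0.1 rad and angle between lid_grip's own z axis and vertical below 0.05 rad), for 0.2 s.
At the end, for the whole second after the job is handed in: Isolator on (within 0.12 rad of its stop). Lid seated level on the sieve (within 8 mm, grip point 20 to 30 mm above the rim) and locked (within 0.1 rad of in line). Every lump present lies in the sieve under the lid. Scoop upright and at rest on the bench (all of step 5 and horizontal distance between each of lump1_center, lump2_center, lump3_center, lump4_center, lump5_center, lump6_center, lump7_center, lump8_center and sieve_rim below 0.096 m and z of lump1_center in the frame of sieve_rim between -0.06 and -0.006 m and z of lump2_center in the frame of sieve_rim between -0.06 and -0.006 m and z of lump3_center in the frame of sieve_rim between -0.06 and -0.006 m and z of lump4_center in the frame of sieve_rim between -0.06 and -0.006 m and z of lump5_center in the frame of sieve_rim between -0.06 and -0.006 m and z of lump6_center in the frame of sieve_rim between -0.06 and -0.006 m and z of lump7_center in the frame of sieve_rim between -0.06 and -0.006 m and z of lump8_center in the frame of sieve_rim between -0.06 and -0.006 m and angle between scoop_handle's own z axis and vertical below 0.1 rad and height (world z) of scoop_handle below 0.112 m and linear speed of each of scoop, lid below 0.02 m/s); the robot touches nothing.
It fails at once if the beaker is knocked away or over (distance of beaker from where it was at the start of the episode above 0.05 m or angle between beaker's own z axis and vertical above 0.6 rad).
It fails at once if the flask is knocked away or over (distance of flask from where it was at the start of the episode above 0.05 m or angle between flask's own z axis and vertical above 0.6 rad).
It fails at once if the wash bottle is knocked away or over (distance of wash_bottle from where it was at the start of the episode above 0.05 m or angle between wash_bottle's own z axis and vertical above 0.6 rad).
It fails at once if the pipette bulb is knocked away (distance of pipette_bulb from where it was at the start of the episode above 0.05 m).
It fails at once if the lid is opened with the isolator on (value of joint isolator above 0.6 rad and z of lid_grip in the frame of sieve_rim above 0.05 m).
Of lump5, lump6, lump7, lump8 only 1 to 3 are there at a start; the rules pass over those that are not, and their reading is None.
At some moment in a run one of lump5, lump6, lump7, lump8 may be knocked a few centimetres aside while the robot is not near it.
Once in a run the grip may slacken for a moment while it holds something.
It also fails if it takes over 210 s, if anything falls off the work surface, if the arm or the gripper's body presses on something with over 40 N, if the wrist force passes 120 N, or if a joint passes its speed limit or range.

### The arm

A 7-joint arm with a two-finger parallel gripper is mounted at the origin on the work surface. World frame = base frame: x ahead of the robot, y to its left, z up, the work surface at z = 0. Lengths are in m, angles in rad, forces in N, time in s.
With the tool pointing down it reaches from about 0.4 to 0.85 m from the base axis. Payload 10.4 kg.
Tool frame: the origin (TCP) lies midway between the tips of the shut fingers; the grasp point (between the pads) lies 19 mm behind it; z points along the fingers, y is the direction in which the jaws open and shut (so a half turn about z gives the same grasp; the last joint's range is limited). The gripper opens to 85 mm and grips with 20 to 120 N. Pads are 22 mm wide; open, the fingers measure 114 mm over their backs; the gripper's body (76 mm by 85 mm) begins 54 mm behind the grasp point. The pads swing forward as they close: fully open they stand 13 mm farther back than shut.
Start: joints at [-0.023, 0.332, -0.065, 1.46, 0.022, 1.35, -0.088], TCP at [0.625, 0, 0.231] pointing down, gripper open.
Joint ranges: [-2.6, 2.6], [-0.5, 2.12], [-1.47, 1.34], [0.16, 2.42], [-1.27, 4.41], [0.06, 2.06], [-2.6, 2.6]. Speed limits (rad/s): [2.22, 2.22, 2.79, 2.79, 3.14, 3.14, 3.14].

### API

Orientations are given as a unit quaternion [x, y, z, w].
In Python, from workcell import manip, camera, camera_info, workorder, nets gives the robot as it stands.
- The arm moves only by the tool apply_moves, never from a script. Its argument "commands" is a list of rows, each a list of 5 numbers: the shift along the tool's x, y, z in m, then the turn about the tool's z in degrees, then the gripper command: -1 is fully open, 1 is shut, values between are in proportion. A call has 1 to 5 rows; each row shifts and turns the pose as measured when the row begins, along the tool's axes as they then stand; what a row does not reach is not made up. A row lasts 1/12 s, in which the tool goes at most 41.7 mm and 7.16 degrees, less where a joint would pass 70% of its speed; a pose out of reach is approached as far as the arm can. A call is refused whole if a number of a shift passes 0.0417 or a number of a turn 7.16, either way. A call with a gripper value outside its range is refused whole. The fingers move at their own pace and stop on an object; "squeeze" is the grip in N (left out, the last holds). Time passes only in rows, so rows that do not move let the fingers close. It gives the time, the measured TCP pose, the force and the opening at its end, in the units of the state.
- manip.get_obs(): the state, without advancing time (a new reading comes with each control period).
- camera(name): name is "scene" or "side" or "wrist"; returns (picture, depth): 400x640x3 uint8, red, green, blue; 400x640 float32, m along the optical axis (not along the pixel's ray), 0 where there is no reading.
- camera_info(name): a dict with "camera_matrix" (3x3 intrinsics, pixels), "xyz" and "rotation" of the camera in the world; the wrist camera has in their place "T_tool_cam" (4x4, takes a point from camera to tool coordinates, whose origin is the TCP and whose axes are the flange's). Camera axes: x right, y down, z forward; pixel columns grow to the right and rows downward; lengths in m; the calibration is good to about 2 mm. A picture is of the moment at which its call begins: read the wrist's pose just before it. camera_info takes no time and is no camera call.
- workorder.hand_in(): hands the job in, once; it reports no verdict.
Trained networks look in the newest picture that a camera, given by its name, has taken for a name from the list of things; names that differ only in an ending like _2 or _b are one class to them, and where a whole thing is asked for, a point or a joint stands for the part that bears it (a point fixed in the world has none). Each returns a list of dicts, best first, with "conf" (0 to 1); they miss things now and then, are a little off and sometimes report something else, mostly with a low value. They report only what shows in the picture. A call takes as long as a camera call. They do not tell look-alikes from the thing itself.
- nets.look_for(camera, thing): "rect" ([left, top, width, height] in pixels, round what is visible of it).
- nets.place_of(camera, thing): "xy" ([column, row] in pixels: a listed point, or the origin of a listed thing).
The state is a dict: "clock": time; "joint_pos": joint angles; "joint_velocities": joint speeds; "tau": joint torques, N m; "position": TCP position; "ee_rot": TCP orientation; "ft_force": force on the tool from outside, world axes, zero at the start; "torque": the same for the moment, N m; "grip_width": opening from 0.0 (shut) to 1.0 (fully open).
Only numpy, scipy, OpenCV 4.12 (cv2) and the standard library are available. Lean on these libraries where they do the work, as an engineer would, in place of code of your own. Each camera call takes 0.05 s, during which the arm holds its last target. There are 200 camera calls.

## Working session

There is one attempt and no reset: what is moved stays moved. The work goes in short steps, Python scripts to look and compute and a tool call to move; the robot and the scene stay as the last step left them, time stands still between calls to the robot, and variables do not carry over. Pictures are saved under pics/ and viewed, about 12 in all and at most 16, crops included, and the job is handed in when it is done.

Besides the shell and the picture viewer there is one more tool, called after "Request:" as a command line: name --pt "numbers of a row" for each row, then --argument value for the rest. apply_moves: Moves the arm, as the interface text tells. Its arguments: {"type":"object","properties":{"commands":{"type":"array","items":{"type":"array","items":{"type":"number"}}},"squeeze":{"type":"number"}},"required":["commands"]}

```bash
ls; mkdir -p pics
cat > h.py <<'E'
import numpy as np, cv2
from scipy.spatial.transform import Rotation as R
from workcell import manip, camera, camera_info, workorder, nets
def cam(name):
    o=manip.get_obs(); im,d=camera(name); ci=camera_info(name); K=np.array(ci["camera_matrix"])
    if name=="wrist":
        T=np.eye(4);T[:3,:3]=R.from_quat(o["ee_rot"]).as_matrix();T[:3,3]=o["position"]
        T=T@np.array(ci["T_tool_cam"]); Rc,t=T[:3,:3],T[:3,3]
    else:
        Rc=np.array(ci["rotation"]);t=np.array(ci["xyz"])
        if Rc.shape!=(3,3): Rc=R.from_quat(Rc).as_matrix()
    return im,d,K,Rc,t
def cloud(d,K,Rc,t):
    v,u=np.mgrid[:d.shape[0],:d.shape[1]]
    p=np.stack([(u-K[0,2])/K[0,0]*d,(v-K[1,2])/K[1,1]*d,d],-1)@Rc.T+t
    p[d<=0]=np.nan
    return p
def ray(uv,z,K,Rc,t):
    r=Rc@np.array([(uv[0]-K[0,2])/K[0,0],(uv[1]-K[1,2])/K[1,1],1]); return t+r*(z-t[2])/r[2]
def proj(P,K,Rc,t):
    q=(np.asarray(P)-t)@Rc; return q[...,:2]/q[...,2:]*[K[0,0],K[1,1]]+[K[0,2],K[1,2]]
def save(im,f): cv2.imwrite("pics/"+f,im[...,::-1])
def st():
    o=manip.get_obs(); m=R.from_quat(o["ee_rot"]).as_matrix()
    print("t",o["clock"],"p",np.round(o["position"],4),"x",np.round(m[:,0],3),"y",np.round(m[:,1],3),"z",np.round(m[:,2],3),"F",np.round(o["ft_force"],1),"g",o["grip_width"],"q",np.round(o["joint_pos"],2)); return o
E
python3 - <<'E'
from h import *
st()
zs={"isolator_grip":.1,"shaker":0,"sieve_rim":.192,"claw":.2,"lid_grip":.217,"lid_lug":.197,"mat":0,"scoop_handle":.099,"scoop_mouth":.009,"lump1_center":.013,"beaker":0,"flask":0,"wash_bottle":0,"pipette_bulb":0}
for n in("scene","side"):
    im,d,K,Rc,t=cam(n); print(n,t.round(3),Rc[:,2].round(2)); save(im,n+"0.png"); np.savez(n+"0.npz",im=im,d=d,K=K,R=Rc,t=t); P=cloud(d,K,Rc,t)
    for k,z in zs.items():
        for r in nets.place_of(n,k)[:9 if 'lump' in k else 3]:
            u,v=np.round(r["xy"]).astype(int)
            s=P[min(max(v,0),399),min(max(u,0),639)]
            print(k,round(r["conf"],2),u,v,"plane",ray(r["xy"],z,K,Rc,t).round(3)[:2],"depth",s.round(3))
E
```

```text
pics
t 0.0 p [ 0.6246 -0.      0.2305] x [ 0.  1. -0.] y [ 1.    -0.    -0.001] z [-0.001 -0.    -1.   ] F [-0.6 -0.3  0.2] g 0.9997876295022914 q [-0.02  0.33 -0.06  1.46  0.02  1.35 -0.09]
scene [2.006 0.545 1.256] [-0.77 -0.3  -0.56]
isolator_grip 0.51 341 212 plane [0.463 0.037] depth [0.593 0.079 0.196]
shaker 0.84 315 248 plane [ 0.607 -0.023] depth [0.727 0.026 0.107]
shaker 0.64 260 223 plane [ 0.54  -0.309] depth [ 0.59  -0.279  0.044]
sieve_rim 0.17 247 204 plane [ 0.67  -0.282] depth [ 0.431 -0.431  0.   ]
claw 0.6 342 217 plane [0.625 0.095] depth [0.633 0.097 0.204]
lid_lug 0.72 341 220 plane [0.642 0.097] depth [0.647 0.098 0.2  ]
mat 0.69 413 264 plane [0.557 0.369] depth [0.564 0.371 0.005]
scoop_handle 0.77 296 170 plane [ 0.222 -0.275] depth [ 0.063 -0.347 -0.002]
scoop_handle 0.7 198 168 plane [ 0.37 -0.72] depth [ 0.37  -0.72   0.096]
scoop_mouth 0.9 259 209 plane [ 0.456 -0.358] depth [ 0.443 -0.363 -0.003]
scoop_mouth 0.78 221 186 plane [ 0.352 -0.614] depth [ 0.49  -0.519  0.112]
scoop_mouth 0.75 319 187 plane [ 0.187 -0.17 ] depth [0.647 0.01  0.325]
lump1_cen
[... 1360 characters left out ...]
 188 plane [ 0.61  -0.376] depth [ 0.598 -0.36   0.026]
lump1_center 0.3 198 291 plane [0.559 0.363] depth [0.568 0.356 0.004]
beaker 0.94 383 198 plane [ 0.359 -0.462] depth [ 0.346 -0.431  0.019]
beaker 0.66 287 228 plane [ 0.553 -0.077] depth [0.448 0.057 0.109]
flask 0.82 169 336 plane [0.505 0.532] depth [0.466 0.558 0.039]
wash_bottle 0.84 358 181 plane [ 0.52  -0.539] depth [ 0.501 -0.508  0.019]
wash_bottle 0.5 234 192 plane [ 0.905 -0.194] depth [0.628 0.096 0.207]
pipette_bulb 0.71 258 178 plane [ 0.902 -0.341] depth [ 0.611 -0.009  0.218]
pipette_bulb 0.5 237 336 plane [0.346 0.434] depth [0.346 0.434 0.   ]
pipette_bulb 0.28 231 192 plane [ 0.913 -0.183] depth [0.634 0.103 0.209]
```

Run:
```python
import cv2
for n,(x0,y0,x1,y1) in {"scene":(150,110,550,350),"side":(130,110,450,380)}.items():
    im=cv2.imread(f"pics/{n}0.png")[y0:y1,x0:x1]; cv2.imwrite(f"pics/{n}0c.png",cv2.resize(im,None,fx=2,fy=2,interpolation=cv2.INTER_CUBIC)[:600,:800])
```

```text
(no output)
```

View pics/scene0c.png

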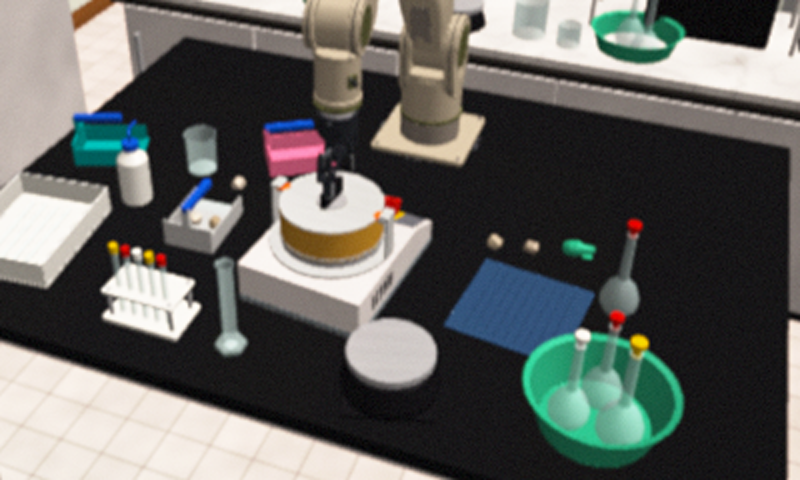

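View pics/side0c.png

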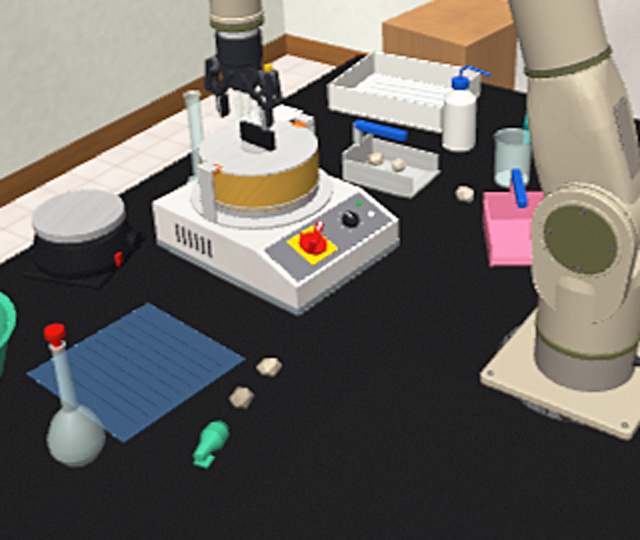

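Run:
```python
from h import *
im,d,K,Rc,t=cam("wrist"); print(t,Rc.round(2).tolist(),K[0,0]); save(im,"w0.png"); np.savez("w0.npz",im=im,d=d,K=K,R=Rc,t=t); P=cloud(d,K,Rc,t)
for k,z in {"isolator_grip":.1,"claw":.2,"lid_grip":.217,"lid_lug":.197}.items():
    for r in nets.place_of("wrist",k)[:3]:
        u,v=np.round(r["xy"]).astype(int); print(k,round(r["conf"],2),u,v,ray(r["xy"],z,K,Rc,t).round(4)[:2],P[min(v,399),min(u,639)].round(4))
# strays
for n,px in {"scene":[(397,231),(415.5,233),(269,201)],"side":[(264.5,293),(250.5,308.5),(362,207)]}.items():
    f=np.load(n+"0.npz")
    for q in px: print(n,q,ray(q,.013,f["K"],f["R"],f["t"]).round(4))
# fused clouds: lid top circle
for n in("scene","side"):
    f=np.load(n+"0.npz");p=cloud(f["d"],f["K"],f["R"],f["t"]).reshape(-1,3);c=f["im"].reshape(-1,3).astype(int)
    def rep(name,m):
        q=p[m]; 
        if len(q)<8: print(n,name,len(q));return
        (cx,cy),(w,h),a=cv2.minAreaRect(q[:,:2].astype(np.float32)); print(n,name,len(q),"c",round(cx,4),round(cy,4),"wh",round(w,4),round(h,4),"a",round(a,2),"z",np.percentile(q[:,2],[5,50,95]).round(4))
    r,g,b=c.T
    rep("mat",(b>r+30)&(p[:,2]<.012)&(p[:,1]>.2))
    rep("lidplate",(abs(p[:,2]-.197)<.004)&(abs(p[:,0]-.62)<.14)&(abs(p[:,1])<.14)&(r>90)&(abs(r-b)<30))
    rep("housing",(abs(p[:,2]-.095)<.006)&(abs(p[:,0]-.6)<.3)&(abs(p[:,1])<.22))
    rep("bar",(b>r+60)&(p[:,2]>.085)&(p[:,2]<.13)&(p[:,0]>.46)&(p[:,1]>-.5)&(p[:,1]<-.2))
    rep("iso",(r>g+70)&(r>b+70)&(p[:,2]>.05)&(p[:,2]<.14)&(abs(p[:,0]-.46)<.1)&(abs(p[:,1])<.12))
    rep("scooppan",(p[:,2]>.03)&(p[:,2]<.07)&(abs(p[:,0]-.56)<.13)&(abs(p[:,1]+.35)<.12)&(r>60))
```

```text
[0.62452019 0.06969914 0.37464632] [[1.0, 0.0, 0.0], [0.0, -0.96, -0.27], [0.0, 0.27, -0.96]] 344.5941663697063
isolator_grip 0.74 92 132 [0.4509 0.0454] [0.4576 0.0462 0.1112]
claw 0.69 320 34 [0.6276 0.0993] [0.6274 0.0981 0.2068]
claw 0.17 317 59 [0.6261 0.0883] [0.6262 0.0887 0.1971]
lid_grip 0.56 294 278 [ 0.6146 -0.0174] [ 0.6157 -0.0091  0.232 ]
lid_lug 0.78 315 64 [0.6251 0.0866] [0.6252 0.0864 0.1977]
scene (397, 231) [0.3923 0.2642 0.013 ]
scene (415.5, 233) [0.3771 0.3399 0.013 ]
scene (269, 201) [ 0.3887 -0.3389  0.013 ]
side (264.5, 293) [0.3849 0.2641 0.013 ]
side (250.5, 308.5) [0.376  0.3395 0.013 ]
side (362, 207) [ 0.3867 -0.3359  0.013 ]
scene mat 2660 c 0.6327 0.4378 wh 0.5937 0.3794 a 30.8 z [-0.0043  0.0015  0.0076]
scene lidplate 854 c 0.6179 -0.016 wh 0.1996 0.2002 a 37.98 z [0.1934 0.1961 0.1998]
scene housing 1524 c 0.7015 0.0159 wh 0.4718 0.3566 a 12.63 z [0.0898 0.0943 0.0987]
scene bar 88 c 0.579 -0.3352 wh 0.1247 0.0223 a 2.3 z [0.0954 0.1048 0.11  ]
scene iso 47 c 0.4562 0.0559 wh 0.0268 0.0366 a 36.37 z [0.0859 0.1025 0.112 ]
scene scooppan 238 c 0.5631 -0.336 wh 0.1588 0.1189 a 4.67 z [0.0318 0.0435 0.0611]
side mat 3920 c 0.6971 0.4263 wh 0.6522 0.3346 a 21.9 z [0.0009 0.0047 0.0087]
side lidplate 944 c 0.6124 -0.0124 wh 0.1981 0.209 a 36.08 z [0.1952 0.1985 0.2007]
side housing 1670 c 0.6704 0.0392 wh 0.4829 0.3417 a 4.54 z [0.0902 0.0962 0.0999]
side bar 143 c 0.5751 -0.3335 wh 0.119 0.0256 a 2.42 z [0.094  0.1058 0.1124]
side iso 154 c 0.4607 0.0443 wh 0.0588 0.0509 a 88.62 z [0.0786 0.0928 0.1147]
side scooppan 424 c 0.5568 -0.3376 wh 0.1648 0.1277 a 2.77 z [0.0309 0.0419 0.0597]
```

View pics/w0.png

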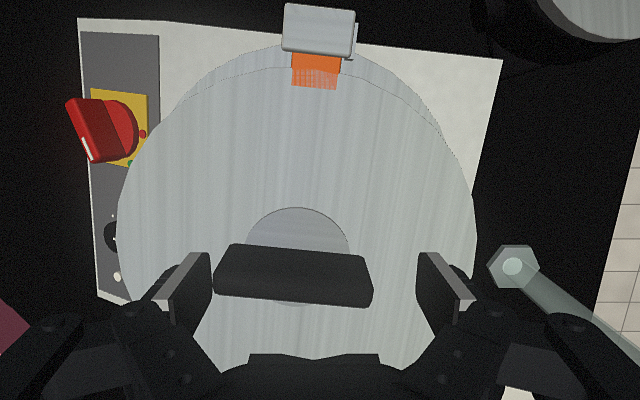

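Run:
```python
from h import *
f=np.load("w0.npz");K,Rc,t=f["K"],f["R"],f["t"];p=cloud(f["d"],K,Rc,t);im=f["im"].astype(int);c=im.reshape(-1,3);q=p.reshape(-1,3);r,g,b=c.T
def rect(m,n):
    s=q[m][:,:2].astype(np.float32);(cx,cy),wh,a=cv2.minAreaRect(s);print(n,m.sum(),(round(cx,4),round(cy,4)),np.round(wh,4),round(a,2),np.percentile(q[m][:,2],[5,50,95]).round(4))
rect((abs(q[:,2]-.233)<.006)&(c.max(1)<75)&(abs(q[:,0]-.62)<.05)&(abs(q[:,1]+.012)<.04),"fin")
m=(abs(q[:,2]-.1965)<.004)&(abs(r-b)<30)&(r>80)&(abs(q[:,0]-.62)<.12)&(abs(q[:,1])<.13)
s=q[m][:,:2]; rect(m,"plate")
# edge: max radius by angle, iterate circle fit
from scipy.optimize import least_squares
ce=np.array([.618,-.014])
for _ in range(5):
    v=s-ce;a=np.round(np.degrees(np.arctan2(v[:,1],v[:,0]))/4).astype(int);rr=np.hypot(*v.T)
    E=np.array([s[a==k][rr[a==k].argmax()] for k in np.unique(a) if rr[a==k].max()>.095 and (a==k).sum()>5])
    fit=least_squares(lambda x:np.hypot(*(E-x[:2]).T)-x[2],[*ce,.1],loss="soft_l1",f_scale=.001); ce=fit.x[:2]
print("circle",fit.x.round(4),len(E))
rect((r>200)&(b<90)&(g>80)&(g<170)&(abs(q[:,2]-.2)<.012),"lug")
rect((abs(q[:,2]-.206)<.004)&(abs(q[:,1]-.1)<.03)&(abs(r-b)<30),"claw")
rect((abs(q[:,2]-.095)<.004)&(r>150)&(abs(r-b)<40)&(abs(q[:,0]-.6)<.25),"housing")
# isolator bar top: points in red, find in panel coordinates
m=(r>g+70)&(r>b+60)&(q[:,0]<.55)&(q[:,2]>.06)
n=q[m]; print("iso",m.sum(),n.min(0).round(4),n.max(0).round(4),np.percentile(n[:,2],[5,50,95]))
np.save("iso.npy",n)
s=n[n[:,2]>np.percentile(n[:,2],60)];
```

```text
fin 4726 (0.6151, -0.0144) [0.0144 0.0759] 84.33 [0.2285 0.2331 0.2344]
plate 70050 (0.6191, -0.0117) [0.1906 0.2014] 41.45 [0.1967 0.1977 0.1991]
circle [ 0.6149 -0.015   0.1004] 56
lug 478 (0.6251, 0.0833) [0.0145 0.0223] 83.99 [0.1967 0.1977 0.1988]
claw 3437 (0.6273, 0.0998) [0.0199 0.034 ] 84.05 [0.2053 0.2067 0.2078]
housing 13827 (0.6079, 0.0259) [0.1805 0.3039] 84.28 [0.0944 0.0957 0.0969]
iso 1753 [0.4371 0.024  0.0765] [0.4888 0.0708 0.1184] [0.08884197 0.10244628 0.11638187]
```

Run:
```python
from h import *
C=np.array([.615,-.0147]);a=np.radians(-5.8);ex=np.array([np.cos(a),np.sin(a)]);ey=np.array([-ex[1],ex[0]])
n=np.load("iso.npy");S=np.c_[(n[:,:2]-C)@ex,(n[:,:2]-C)@ey,n[:,2]]
th=.38;up=np.array([np.cos(th),0,np.sin(th)]);nn=np.array([-np.sin(th),0,np.cos(th)])
o=np.array([-.2,0,.061]);D=S-o;u=D@up;v=D[:,1];h=D@nn
print(np.percentile(h,[1,5,25,50,75,90,95,99]).round(4))
for lo,hi in((.0,.012),(.012,.025),(.025,.034),(.034,.06)):
    m=(h>lo)&(h<hi)
    if m.sum()>20:
        (cu,cv),wh,ang=cv2.minAreaRect(np.c_[u,v][m].astype(np.float32));print(lo,m.sum(),"uv",round(cu,4),round(cv,4),np.round(wh,4),ang)
        X=o+up*cu+np.array([0,1,0])*cv+nn*(h[m].mean()); print("  world",(C+X[0]*ex+X[1]*ey).round(4),X[2].round(4),"grip(h=top-11)")
```

```text
[0.0057 0.0102 0.0111 0.0272 0.0366 0.0372 0.0375 0.038 ]
0.0 802 uv 0.0558 0.0539 [0.0238 0.0503] 36.498130798339844
  world [0.469  0.0543] 0.0916 grip(h=top-11)
0.012 62 uv 0.0575 0.054 [0.0174 0.044 ] 33.6763916015625
  world [0.469  0.0544] 0.0964 grip(h=top-11)
0.025 143 uv 0.0505 0.0506 [0.0037 0.0423] 29.616865158081055
  world [0.4564 0.0522] 0.1083 grip(h=top-11)
0.034 746 uv 0.0473 0.0452 [0.0128 0.0491] 29.500307083129883
  world [0.4508 0.0474] 0.1125 grip(h=top-11)
```

Request:
apply_moves --pt "0 0 -0.04 0 -1" --pt "0 0 -0.03 0 -1" --pt "0.016 -0.04 0 0 0.5" --pt "0.016 -0.04 0 0 0.5" --pt "0.015 -0.04 0 0 0.5" --squeeze 20

```text
clock: 2.17
position: [0.5096, 0.0438, 0.3006]
ee_rot: [0.71, 0.705, -0.002, -0.001]
ft_force: [0.7, 1.2, 0.8]
grip_width: 0.602
```

Request:
apply_moves --pt "0.003 -0.035 0.02 0 0.5" --pt "0 -0.018 0.04 -7 0.5" --pt "0 0 0.04 -7 0.5" --pt "0 0 0.035 -7 0.5" --pt "0 0 0 -1.4 0.5"

```text
clock: 2.58
position: [0.4498, 0.0518, 0.1662]
ee_rot: [0.551, 0.834, 0.003, 0.004]
ft_force: [-0.4, -0.7, 0.2]
grip_width: 0.253
```

```bash
python3 -c "
from h import *
st()"
```

```text
t 2.5833 p [0.4498 0.0518 0.1662] x [-0.393  0.92  -0.003] y [0.92  0.393 0.009] z [ 0.009  0.001 -1.   ] F [-0.4 -0.7  0.2] g 0.2529774390942542 q [-0.08  0.   -0.13  1.98  0.    1.15  0.19]
```

Request:
apply_moves --pt "-0.0054 0.001 0.02 0 0.45" --pt "0 0 0.022 0 0.45" --pt "0 0 0.015 0 0.45" --pt "0 0 0.006 0 0.45" --pt "0 0 0 0 0.45"

```text
clock: 3.0
position: [0.4523, 0.0472, 0.1]
ee_rot: [0.549, 0.836, 0.003, 0.004]
ft_force: [-0.2, -0.4, 0.4]
grip_width: 0.273
```

```bash
python3 -c "
from h import *
st()"
```

```text
t 3.0 p [0.4523 0.0472 0.1   ] x [-0.396  0.918 -0.003] y [0.918 0.396 0.008] z [ 0.009  0.    -1.   ] F [-0.2 -0.4  0.4] g 0.2729858678578026 q [-0.08  0.09 -0.13  2.05  0.01  1.    0.19]
```

Request:
apply_moves --pt "0 0 0 -7 0.45" --pt "0 0 0 -7 0.45" --pt "0 0 0 -7 0.45" --pt "0 0 0 -7 0.45" --pt "0 0 0 -7 0.45"

```text
clock: 3.42
position: [0.4506, 0.0477, 0.1024]
ee_rot: [0.267, 0.964, 0.001, 0.002]
ft_force: [-2.7, -0.1, -2.6]
grip_width: 0.276
```

Request:
apply_moves --pt "0 0 0 -7 0.45" --pt "0 0 0 -7 0.45" --pt "0 0 0 -7 0.45" --pt "0 0 0 -5 0.45" --pt "0 0 0 0 0.45"

```text
clock: 3.83
position: [0.4504, 0.0475, 0.1065]
ee_rot: [0.033, 0.999, -0.0, 0.002]
ft_force: [0.3, 1.0, 0.6]
grip_width: 0.278
```

```bash
python3 -c "
from h import *
st()"
```

```text
t 3.8333 p [0.4504 0.0475 0.1065] x [-0.998  0.067 -0.005] y [0.067 0.998 0.   ] z [ 0.005 -0.    -1.   ] F [0.3 1.  0.6] g 0.27788739164573356 q [-0.03  0.08 -0.18  2.04  0.02  1.02  1.28]
```

Request:
apply_moves --pt "0 0 -0.03 0 0.2" --pt "0 0 -0.04 2 -1" --pt "0 0 -0.04 0 -1" --pt "0 0 -0.04 0 -1" --pt "0 0 -0.01 0 -1"

```text
clock: 4.25
position: [0.4476, 0.0475, 0.2743]
ee_rot: [0.06, 0.998, -0.0, 0.001]
ft_force: [0.5, 0.5, 0.6]
grip_width: 0.94
```

Run:
```python
from h import *
st()
im,d,K,Rc,t=cam("wrist"); q=cloud(d,K,Rc,t).reshape(-1,3); c=im.reshape(-1,3).astype(int); r,g,b=c.T
C=np.array([.615,-.0147]);a=np.radians(-5.8);ex=np.array([np.cos(a),np.sin(a)]);ey=np.array([-ex[1],ex[0]])
S=np.c_[(q[:,:2]-C)@ex,(q[:,:2]-C)@ey,q[:,2]]-[-.2,0,.061];th=.38
u=S@[np.cos(th),0,np.sin(th)];h=S@[-np.sin(th),0,np.cos(th)]
m=(r>g+70)&(r>b+60)&(h>.033)&(h<.042)&(q[:,0]<.55)
print(m.sum(),cv2.minAreaRect(np.c_[u,S[:,1]][m].astype(np.float32))); save(im,"w1.png")
m=(abs(q[:,2]-.233)<.006)&(c.max(1)<75)&(abs(q[:,0]-.62)<.05)&(abs(q[:,1]+.012)<.04)
print(m.sum(),cv2.minAreaRect(q[m][:,:2].astype(np.float32)))
```

```text
t 4.25 p [0.4476 0.0475 0.2743] x [-0.993  0.119 -0.002] y [ 0.119  0.993 -0.   ] z [ 0.002 -0.    -1.   ] F [0.5 0.5 0.6] g 0.939871979363608 q [-0.03 -0.07 -0.17  1.82 -0.01  1.39  1.26]
723 ((-0.04093277454376221, -0.07699704170227051), (0.3369564414024353, 0.044385600835084915), 54.50979232788086)
0 ((0.0, 0.0), (0.0, 0.0), 0.0)
```

View pics/w1.png

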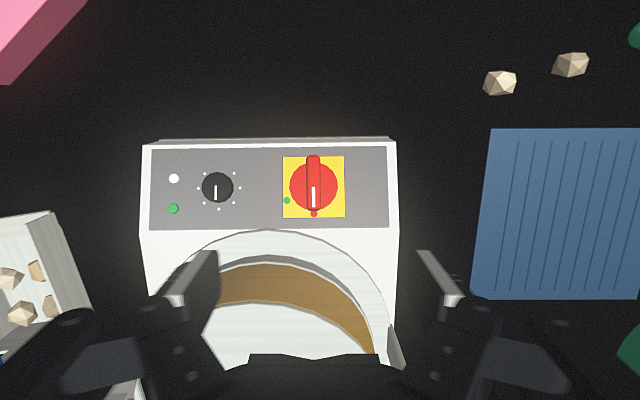

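Request:
apply_moves --pt "-0.037 -0.009 0 -1.1 -1" --pt "-0.037 -0.009 0 0 -1" --pt "-0.037 -0.009 0 0 -1" --pt "-0.037 -0.009 0 0 -1" --pt "-0.027 -0.007 0 0 -1"

```text
clock: 4.72
position: [0.621, -0.0131, 0.284]
ee_rot: [0.055, 0.998, 0.0, 0.007]
ft_force: [-0.8, 0.1, -0.6]
grip_width: 0.998
```

```bash
cat >> h.py <<'E'
def to(x,y,z=None,ang=None):
    o=st(); m=R.from_quat(o["ee_rot"]).as_matrix(); d=np.array([x,y,o["position"][2] if z is None else z])-o["position"]
    print("tool shift",(m.T@d).round(4), "yaw of y",np.degrees(np.arctan2(m[1,1],m[0,1])).round(2), "turn",None if ang is None else -(ang-np.degrees(np.arctan2(m[1,1],m[0,1]))).round(2))
E
python3 -c "
from h import *
to(.615,-.0147,.203,84.3)"
```

```text
t 4.7167 p [ 0.621  -0.0131  0.284 ] x [-0.994  0.11  -0.015] y [0.11  0.994 0.001] z [ 0.015 -0.    -1.   ] F [-0.8  0.1 -0.6] g 0.9982454194744337 q [ 0.02  0.29 -0.09  1.4   0.03  1.43  1.39]
tool shift [ 0.0069 -0.0024  0.0809] yaw of y 83.67 turn -0.63
```

Request:
apply_moves --pt "0.007 -0.0024 0.03 -0.6 -1" --pt "0 0 0.03 0 -1" --pt "0 0 0.018 0 -1" --pt "0 0 0.004 0 -1" --pt "0 0 0 0 -1"

```text
clock: 5.13
position: [0.6232, -0.0186, 0.2023]
ee_rot: [0.06, 0.998, 0.0, 0.011]
ft_force: [0.3, 0.2, 0.6]
grip_width: 0.997
```

```bash
python3 -c "
from h import *
to(.615,-.0147,.203,84.3)"
```

```text
t 5.1333 p [ 0.6232 -0.0186  0.2023] x [-0.992  0.12  -0.023] y [0.12  0.993 0.002] z [ 0.023 -0.001 -1.   ] F [0.3 0.2 0.6] g 0.9968683621067117 q [ 0.03  0.33 -0.09  1.53  0.03  1.27  1.38]
tool shift [ 0.0086  0.0029 -0.0009] yaw of y 83.1 turn -1.2
```

Request:
apply_moves --pt "0.0085 0.003 0 -1.2 -1" --pt "0 0 0 0 1" --pt "0 0 0 0 1" --pt "0 0 0 0 1" --pt "0 0 0 0 1" --squeeze 60

```text
clock: 5.55
position: [0.6157, -0.0132, 0.2085]
ee_rot: [0.05, 0.999, 0.001, 0.015]
ft_force: [0.7, 0.2, 0.1]
grip_width: 0.455
```

Request:
apply_moves --pt "0 0 0 0 1" --pt "0 0 0 0 1" --pt "0 0 0 0 1"

```text
clock: 5.8
position: [0.6163, -0.0133, 0.2102]
ee_rot: [0.05, 0.999, 0.0, 0.016]
ft_force: [-0.6, 0.9, -2.4]
grip_width: 0.15
```

```bash
python3 -c "
from h import *
to(.615,-.0147,.203,84.3)"
```

```text
t 5.8 p [ 0.6163 -0.0133  0.2102] x [-0.994  0.1   -0.032] y [0.1   0.995 0.003] z [ 0.032 -0.001 -0.999] F [-0.6  0.9 -2.4] g 0.14978034549303418 q [ 0.02  0.3  -0.1   1.54  0.03  1.26  1.39]
tool shift [ 0.0014 -0.0015  0.0071] yaw of y 84.27 turn -0.03
```

Request:
apply_moves --pt "0 0 0 -6 1" --pt "0 0 0 -6 1" --pt "0 0 0 -6 1" --pt "0 0 0 -6 1" --pt "0 0 0 -3 1" --squeeze 80

```text
clock: 6.22
position: [0.618, -0.0126, 0.2109]
ee_rot: [-0.193, 0.981, -0.003, 0.018]
ft_force: [1.4, 1.4, 0.7]
grip_width: 0.143
```

```bash
python3 -c "
from h import *
to(.615,-.0147,.203,84.3+26)"
```

```text
t 6.2167 p [ 0.618  -0.0126  0.2109] x [-0.925 -0.379 -0.034] y [-0.379  0.925 -0.012] z [ 0.036  0.001 -0.999] F [1.4 1.4 0.7] g 0.14310675173695925 q [ 0.08  0.31 -0.16  1.54  0.05  1.26  1.87]
tool shift [ 0.0038 -0.0008  0.0078] yaw of y 112.26 turn 1.96
```

Request:
apply_moves --pt "-0.0003 -0.0001 -0.01 0 1" --pt "-0.0003 -0.0001 -0.01 0 1" --pt "-0.0007 -0.0002 -0.02 0 1" --pt "-0.0007 -0.0002 -0.02 0 1" --pt "-0.001 -0.0003 -0.03 0 1"

```text
clock: 6.63
position: [0.6141, -0.013, 0.2979]
ee_rot: [-0.19, 0.982, -0.001, 0.01]
ft_force: [1.2, -0.1, -4.1]
grip_width: 0.143
```

Run:
```python
from h import *
to(.615,-.0147,.203,84.3+26)
im,d,K,Rc,t=cam("side"); save(im[100:340,120:480],"s1.png"); np.savez("s1.npz",im=im,d=d,K=K,R=Rc,t=t)
```

```text
t 6.6333 p [ 0.6141 -0.013   0.2979] x [-0.928 -0.373 -0.019] y [-0.373  0.928 -0.007] z [ 0.02   0.001 -1.   ] F [ 1.2 -0.1 -4.1] g 0.1429910895802929 q [ 0.07  0.27 -0.16  1.4   0.04  1.45  1.87]
tool shift [ 0.0016 -0.0012  0.0949] yaw of y 111.91 turn 1.61
```

View pics/s1.png

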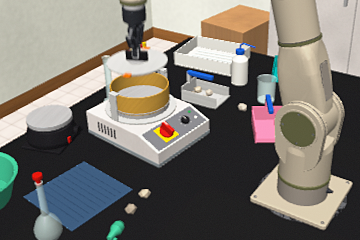

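Request:
apply_moves --pt "0 0 0 7 1" --pt "0 0 0 7 1" --pt "0 0 0 7 1" --pt "0 0 0 7 1" --pt "0 0 0 0 1" --squeeze 100

```text
clock: 7.1
position: [0.6176, -0.0132, 0.3149]
ee_rot: [0.064, 0.998, 0.002, 0.019]
ft_force: [-0.5, 0.6, -3.4]
grip_width: 0.14
```

Request:
apply_moves --pt "0.008 0.025 0 0 1" --pt "0.009 0.037 0 0 1" --pt "0.009 0.037 0 0 1" --pt "0.009 0.037 0 0 1" --pt "0.009 0.037 0 0 1"

```text
clock: 7.52
position: [0.5973, 0.1563, 0.3159]
ee_rot: [0.068, 0.997, -0.002, 0.021]
ft_force: [1.8, -0.3, -3.0]
grip_width: 0.144
```

Run:
```python
from h import *
to(.568,.352,.25,84.3)
f=np.load("s1.npz")
for n in ("scene0","side0","s1"):
    f=np.load(n+".npz");p=cloud(f["d"],f["K"],f["R"],f["t"]).reshape(-1,3);r,g,b=f["im"].reshape(-1,3).astype(int).T
    m=(b>r+25)&(b>60)&(abs(p[:,2])<.012)&(abs(p[:,0]-.56)<.16)&(abs(p[:,1]-.365)<.16)
    q=p[m];print(n,m.sum(),cv2.minAreaRect(q[:,:2].astype(np.float32)),np.median(q,0),q.mean(0))
```

```text
t 7.5167 p [0.5973 0.1563 0.3159] x [-0.99   0.136 -0.041] y [ 0.136  0.991 -0.001] z [ 0.041 -0.006 -0.999] F [ 1.8 -0.3 -3. ] g 0.14420069457570497 q [-0.18  0.27 -0.2   1.37  0.07  1.47  1.06]
tool shift [0.0583 0.19   0.0634] yaw of y 82.19 turn -2.11
scene0 2259 ((0.5738904476165771, 0.3818933963775635), (0.2867450714111328, 0.27233368158340454), 82.6147689819336) [0.56343318 0.35438101 0.00124486] [0.56240281 0.35483984 0.00129594]
side0 3599 ((0.5709034204483032, 0.3905872702598572), (0.2976613938808441, 0.2460024505853653), 82.96539306640625) [0.55087751 0.36379428 0.00452593] [0.55496302 0.36260979 0.00456186]
s1 3608 ((0.570953369140625, 0.3904617428779602), (0.29739612340927124, 0.24689239263534546), 83.41690063476562) [0.55110181 0.36366742 0.00471809] [0.5548911  0.36264876 0.0046805 ]
```

Request:
apply_moves --pt "0.013 0.038 0 0 1" --pt "0.013 0.038 0 0 1" --pt "0.013 0.038 0 0 1" --pt "0.013 0.038 0.01 0 1" --pt "0.013 0.038 0.02 0 1"

```text
clock: 7.93
position: [0.5584, 0.357, 0.2909]
ee_rot: [0.062, 0.998, 0.0, 0.024]
ft_force: [0.9, 0.5, -2.6]
grip_width: 0.142
```

Run:
```python
from h import *
to(.562,.355,.05,84.3)
```

```text
t 7.9333 p [0.5584 0.357  0.2909] x [-0.991  0.124 -0.048] y [0.124 0.992 0.003] z [ 0.048 -0.003 -0.999] F [ 0.9  0.5 -2.6] g 0.14158456638629793 q [-0.45  0.38 -0.29  1.28  0.14  1.46  0.72]
tool shift [ 0.0077 -0.0023  0.2408] yaw of y 82.9 turn -1.4
```

Request:
apply_moves --pt "0.0015 0 0.03 0 1" --pt "0.0015 0 0.04 0 1" --pt "0.0015 0 0.04 0 1" --pt "0.0015 0 0.04 0 1" --pt "0.0015 0 0.04 0 1"

```text
clock: 8.35
position: [0.5557, 0.3759, 0.1024]
ee_rot: [0.045, 0.999, 0.008, 0.028]
ft_force: [1.3, 0.7, -3.1]
grip_width: 0.136
```

Run:
```python
from h import *
to(.562,.355,.032,84.3)
```

```text
t 8.35 p [0.5557 0.3759 0.1024] x [-0.994  0.091 -0.054] y [0.09  0.996 0.018] z [ 0.056  0.013 -0.998] F [ 1.3  0.7 -3.1] g 0.1359613083758037 q [-0.46  0.5  -0.29  1.52  0.19  1.1   0.69]
tool shift [-0.0043 -0.0215  0.0704] yaw of y 84.82 turn 0.52
```

Request:
apply_moves --pt "-0.002 -0.012 0.02 0 1" --pt "-0.002 -0.009 0.02 0 1" --pt "0 0 0.015 0 1" --pt "0 0 0.007 0 1" --pt "0 0 0.004 0 1"

```text
clock: 8.77
position: [0.5567, 0.3522, 0.0274]
ee_rot: [0.038, 0.999, 0.003, 0.022]
ft_force: [-29.4, -18.0, 72.4]
grip_width: 0.143
```

Run:
```python
from h import *
to(.562,.355,.032,84.3)
```

```text
t 8.7667 p [0.5567 0.3522 0.0274] x [-0.996  0.076 -0.044] y [0.076 0.997 0.008] z [ 0.044  0.005 -0.999] F [-29.4 -18.   72.4] g 0.1434086628999711 q [-0.43  0.57 -0.28  1.59  0.21  0.97  0.71]
tool shift [-0.0053  0.0032 -0.0043] yaw of y 85.67 turn 1.37
```

Request:
apply_moves --pt "0 0 -0.001 0 1" --pt "0 0 0 0 -1" --pt "0 0 0 0 -1" --pt "0 0 0 0 -1" --pt "0 0 -0.02 0 -1" --squeeze 40

```text
clock: 9.18
position: [0.5568, 0.3534, 0.0511]
ee_rot: [0.035, 0.999, 0.004, 0.023]
ft_force: [0.3, -0.6, -0.2]
grip_width: 0.7
```

Request:
apply_moves --pt "0 0 -0.03 0 -1" --pt "0 0 -0.04 0 -1" --pt "0 0 -0.04 0 -1" --pt "0 0 -0.03 0 -1" --pt "0 0 0 0 -1"

```text
clock: 9.6
position: [0.5504, 0.3536, 0.2001]
ee_rot: [0.033, 0.999, 0.005, 0.024]
ft_force: [0.4, 0.2, 0.4]
grip_width: 1.006
```

Run:
```python
from h import *
st()
im,d,K,Rc,t=cam("wrist"); save(im,"w2.png"); q=cloud(d,K,Rc,t).reshape(-1,3); c=im.reshape(-1,3).astype(int)
m=(abs(q[:,2]-.051)<.006)&(c.max(1)<75)&(abs(q[:,0]-.56)<.07)&(abs(q[:,1]-.355)<.06)
print(m.sum(),cv2.minAreaRect(q[m][:,:2].astype(np.float32)),np.median(q[m][:,2]))
m=(abs(q[:,2]-.015)<.008)&(c.min(1)>90)&(abs(q[:,0]-.56)<.12)&(abs(q[:,1]-.355)<.12)
A=np.c_[q[m][:,:2],np.ones(m.sum())];print("plane",np.linalg.lstsq(A,q[m][:,2],rcond=None)[0],q[m][:,2].mean())
im,d,K,Rc,t=cam("side");P=cloud(d,K,Rc,t)
for k in("lump1_center",):
    for r in nets.place_of("side",k): print(np.round(r["xy"]),round(r["conf"],2),ray(r["xy"],.013,K,Rc,t).round(4))
```

```text
t 9.6 p [0.5504 0.3536 0.2001] x [-0.997  0.065 -0.047] y [0.065 0.998 0.011] z [ 0.048  0.008 -0.999] F [0.4 0.2 0.4] g 1.005628582861281 q [-0.42  0.4  -0.31  1.45  0.15  1.27  0.76]
87 ((0.5547243356704712, 0.3544609844684601), (0.012718694284558296, 0.07170700281858444), 86.68891906738281) 0.04949372963661969
plane [0.00037137 0.00062308 0.01542768] 0.015851930142270876
[317. 187.] 0.6 [ 0.6214 -0.3829  0.013 ]
```

View pics/w2.png

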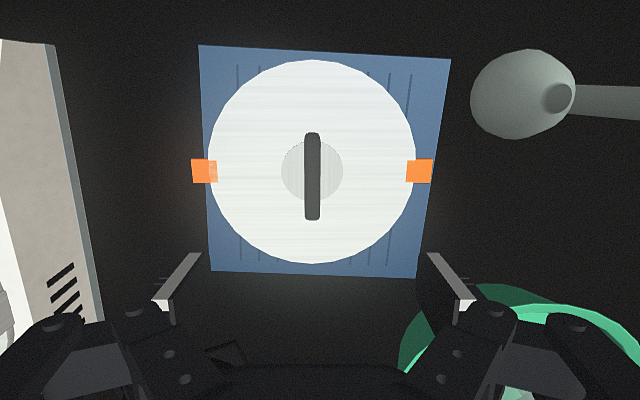

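Request:
apply_moves --pt "0.038 -0.016 0 0 -1" --pt "0.038 -0.016 0 0 -1" --pt "0.038 -0.016 0 0 -1" --pt "0.03 -0.014 0 0 -1" --pt "0 0 0 0 -1"

```text
clock: 10.17
position: [0.3932, 0.2935, 0.172]
ee_rot: [0.034, 0.999, -0.004, 0.011]
ft_force: [0.1, 1.7, 0.6]
grip_width: 0.999
```

```bash
cat >> h.py <<'E'
def blobs(P,im,x0,x1,y0,y1,zmin=.006,zmax=.04):
    "pale things standing on the bench inside a world box"
    c=im.astype(int); m=(P[...,2]>zmin)&(P[...,2]<zmax)&(P[...,0]>x0)&(P[...,0]<x1)&(P[...,1]>y0)&(P[...,1]<y1)&(c.max(-1)>90)&(c[...,1]-c[...,0]<15)
    n,l,s,_=cv2.connectedComponentsWithStats(m.astype(np.uint8))
    for i in range(1,n):
        if s[i,4]>40:
            q=P[l==i]; (cx,cy),wh,a=cv2.minAreaRect(q[:,:2].astype(np.float32)); print("blob",s[i,4],"c",round(cx,4),round(cy,4),"mean",q.mean(0).round(4),"wh",np.round(wh,4),"a",round(a,1),"px",np.round(_[i]))
E
python3 - <<'E'
from h import *
st()
im,d,K,Rc,t=cam("wrist"); save(im,"w3.png"); blobs(cloud(d,K,Rc,t),im,.28,.48,.18,.42)
E
```

```text
t 10.1667 p [0.3932 0.2935 0.172 ] x [-0.997  0.067 -0.023] y [ 0.067  0.998 -0.008] z [ 0.022 -0.009 -1.   ] F [0.1 1.7 0.6] g 0.999029938460059 q [-0.4   0.09 -0.36  1.88  0.06  1.17  0.72]
blob 901 c 0.3753 0.3388 mean [0.3739 0.3389 0.0214] wh [0.0285 0.0248] a 89.5 px [365. 153.]
blob 880 c 0.3848 0.2644 mean [0.3834 0.2655 0.0201] wh [0.0309 0.0247] a 87.6 px [281. 169.]
blob 2337 c 0.4672 0.3541 mean [0.4687 0.352  0.0156] wh [0.1298 0.0255] a 90.0 px [380. 250.]
```

Request:
apply_moves --pt "0.005 -0.014 0.02 0 -0.3" --pt "0.004 -0.012 0.035 0 -0.3" --pt "0 0 0.035 0 -0.3" --pt "0 0 0.03 0 -0.3" --pt "0 0 0.01 0 -0.3"

```text
clock: 10.63
position: [0.3898, 0.2668, 0.0367]
ee_rot: [0.034, 0.999, -0.003, 0.013]
ft_force: [-0.4, -0.6, -0.5]
grip_width: 0.65
```

Run:
```python
from h import *
to(.3845,.265,.007)
```

```text
t 10.6333 p [0.3898 0.2668 0.0367] x [-0.997  0.067 -0.027] y [ 0.067  0.998 -0.005] z [ 0.027 -0.007 -1.   ] F [-0.4 -0.6 -0.5] g 0.6501263657229502 q [-0.4   0.23 -0.34  2.06  0.13  0.86  0.69]
tool shift [ 0.006  -0.002   0.0296] yaw of y 86.14 turn None
```

Request:
apply_moves --pt "0.004 -0.002 0.015 0 -0.3" --pt "0.002 0 0.01 0 -0.3" --pt "0 0 0.004 0 -0.3" --pt "0 0 0 0 1" --pt "0 0 0 0 1" --squeeze 30

```text
clock: 11.05
position: [0.3837, 0.2647, -0.0006]
ee_rot: [0.034, 0.999, -0.004, 0.009]
ft_force: [1.5, 6.3, 21.2]
grip_width: 0.382
```

Request:
apply_moves --pt "0 0 0 0 1" --pt "0 0 0 0 1" --pt "0 0 0 0 1"

```text
clock: 11.3
position: [0.3861, 0.2676, 0.0015]
ee_rot: [0.033, 0.999, -0.002, 0.011]
ft_force: [-0.1, 0.8, -0.1]
grip_width: 0.343
```

Run:
```python
from h import *
to(.3845,.265,.007)
```

```text
t 11.3 p [0.3861 0.2676 0.0015] x [-0.998  0.067 -0.021] y [ 0.067  0.998 -0.003] z [ 0.021 -0.004 -1.   ] F [-0.1  0.8 -0.1] g 0.3428586308150739 q [-0.41  0.28 -0.34  2.08  0.16  0.79  0.66]
tool shift [ 0.0013 -0.0027 -0.0055] yaw of y 86.17 turn None
```

Request:
apply_moves --pt "0 0 -0.02 0 1" --pt "0 0 -0.04 0 1" --pt "0 0 -0.04 0 1" --pt "0 0 -0.04 0 1" --pt "0 0 -0.04 0 1"

```text
clock: 11.72
position: [0.378, 0.2638, 0.1804]
ee_rot: [0.034, 0.999, -0.007, 0.003]
ft_force: [1.8, 0.7, -0.2]
grip_width: 0.336
```

Request:
apply_moves --pt "-0.015 -0.016 -0.03 0 1" --pt "-0.031 -0.0335 -0.02 0 1" --pt "-0.031 -0.0335 0 0 1" --pt "-0.031 -0.0335 0 0 1" --pt "-0.031 -0.0335 0 0 1"

```text
clock: 12.13
position: [0.4978, 0.124, 0.2454]
ee_rot: [0.025, 1.0, -0.002, 0.012]
ft_force: [1.4, 0.0, 0.5]
grip_width: 0.336
```

Run:
```python
from h import *
to(.615,-.0147,.22)
```

```text
t 12.1333 p [0.4978 0.124  0.2454] x [-0.998  0.05  -0.024] y [ 0.05   0.999 -0.004] z [ 0.023 -0.005 -1.   ] F [1.4 0.  0.5] g 0.3358244211054878 q [-0.18  0.07 -0.17  1.74  0.03  1.31  1.17]
tool shift [-0.1234 -0.1325  0.0289] yaw of y 87.12 turn None
```

Request:
apply_moves --pt "-0.033 -0.035 0 0 1" --pt "-0.033 -0.035 0 0 1" --pt "-0.033 -0.035 0 0 1" --pt "-0.018 -0.022 0 0 1" --pt "0 0 0 0 1"

```text
clock: 12.55
position: [0.5977, -0.0061, 0.2489]
ee_rot: [0.031, 0.999, -0.005, 0.013]
ft_force: [0.5, -0.7, -0.2]
grip_width: 0.336
```

Run:
```python
from h import *
to(.615,-.0147,.17)
```

```text
t 12.55 p [ 0.5977 -0.0061  0.2489] x [-0.998  0.061 -0.026] y [ 0.061  0.998 -0.009] z [ 0.025 -0.011 -1.   ] F [ 0.5 -0.7 -0.2] g 0.33621337537459434 q [-0.03  0.24 -0.05  1.53  0.03  1.34  1.42]
tool shift [-0.0158 -0.0068  0.0794] yaw of y 86.5 turn None
```

Request:
apply_moves --pt "-0.03 -0.005 0 0 1" --pt "-0.03 -0.004 0 0 1" --pt "-0.012 0 0.02 0 1" --pt "0 0 0.03 0 1" --pt "0 0 0.015 0 1"

```text
clock: 12.97
position: [0.6742, -0.0271, 0.186]
ee_rot: [0.034, 0.999, -0.006, 0.014]
ft_force: [-0.6, -0.3, -0.6]
grip_width: 0.331
```

Run:
```python
from h import *
to(.672,-.015,.17)
f=np.load("scene0.npz"); print("cyl",ray((265,281),0.0,f["K"],f["R"],f["t"]))
```

```text
t 12.9667 p [ 0.6742 -0.0271  0.186 ] x [-0.997  0.068 -0.028] y [ 0.068  0.998 -0.011] z [ 0.027 -0.013 -1.   ] F [-0.6 -0.3 -0.6] g 0.331156706895717 q [-0.01  0.44 -0.03  1.4   0.03  1.27  1.45]
tool shift [0.0035 0.0121 0.0157] yaw of y 86.08 turn None
cyl [ 0.85474665 -0.1243112   0.        ]
```

Request:
apply_moves --pt "0.003 0.011 0.016 0 1" --pt "0 0 0 0 -0.2" --pt "0 0 0 0 -0.2" --pt "0 0 -0.03 0 -0.3" --pt "0 0 -0.04 0 -0.3"

```text
clock: 13.38
position: [0.6651, -0.0177, 0.2282]
ee_rot: [0.035, 0.999, -0.008, 0.003]
ft_force: [0.9, 0.2, 0.7]
grip_width: 0.652
```

Request:
apply_moves --pt "0.02 0.02 -0.01 0 -0.3" --pt "0.036 0.038 0 0 -0.3" --pt "0.036 0.038 0 0 -0.3" --pt "0.036 0.038 0 0 -0.3" --pt "0.036 0.038 0 0 -0.3"

```text
clock: 13.8
position: [0.5402, 0.1332, 0.2487]
ee_rot: [0.044, 0.999, -0.009, 0.015]
ft_force: [1.0, 0.7, 0.6]
grip_width: 0.651
```

Run:
```python
from h import *
to(.375,.3388,.01)
```

```text
t 13.8 p [0.5402 0.1332 0.2487] x [-0.996  0.088 -0.031] y [ 0.089  0.996 -0.016] z [ 0.029 -0.019 -0.999] F [1.  0.7 0.6] g 0.6512794542145465 q [-0.22  0.16 -0.13  1.64  0.05  1.33  1.12]
tool shift [0.1899 0.1939 0.2299] yaw of y 84.92 turn None
```

Request:
apply_moves --pt "0.037 0.038 0.01 0 -0.3" --pt "0.037 0.038 0.02 0 -0.3" --pt "0.037 0.038 0.02 0 -0.3" --pt "0.037 0.038 0.02 0 -0.3" --pt "0.03 0.03 0.02 0 -0.3"

```text
clock: 14.22
position: [0.4185, 0.2879, 0.1816]
ee_rot: [0.045, 0.999, -0.004, 0.026]
ft_force: [0.7, 1.2, -1.0]
grip_width: 0.652
```

Run:
```python
from h import *
to(.375,.3388,.01)
im,d,K,Rc,t=cam("wrist"); save(im,"w4.png"); blobs(cloud(d,K,Rc,t),im,.28,.46,.22,.42)
```

```text
t 14.2167 p [0.4185 0.2879 0.1816] x [-0.995  0.09  -0.051] y [ 0.09   0.996 -0.006] z [ 0.051 -0.011 -0.999] F [ 0.7  1.2 -1. ] g 0.6518570922119099 q [-0.44  0.1  -0.3   1.85  0.08  1.17  0.72]
tool shift [0.0566 0.0478 0.1686] yaw of y 84.81 turn None
blob 805 c 0.3749 0.3407 mean [0.3738 0.3405 0.0221] wh [0.024  0.0275] a 3.8 px [371. 115.]
blob 301 c 0.4575 0.3555 mean [0.4577 0.3548 0.0151] wh [0.005  0.0613] a 0.0 px [388. 204.]
```

Request:
apply_moves --pt "0.028 0.024 0.02 0 -0.3" --pt "0.02 0.018 0.035 0 -0.3" --pt "0.005 0.004 0.035 0 -0.3" --pt "0 0 0.03 0 -0.3" --pt "0 0 0.01 0 -0.3"

```text
clock: 14.68
position: [0.3764, 0.3439, 0.0558]
ee_rot: [0.038, 0.999, 0.001, 0.029]
ft_force: [-0.3, -0.9, -0.2]
grip_width: 0.648
```

Run:
```python
from h import *
to(.375,.340,.010)
```

```text
t 14.6833 p [0.3764 0.3439 0.0558] x [-0.995  0.076 -0.059] y [0.076 0.997 0.005] z [ 0.059  0.    -0.998] F [-0.3 -0.9 -0.2] g 0.6479341284019917 q [-0.54  0.25 -0.35  1.97  0.17  0.9   0.51]
tool shift [ 0.0038 -0.0042  0.0456] yaw of y 85.66 turn None
```

Request:
apply_moves --pt "0.002 -0.002 0.02 0 -0.3" --pt "0.002 -0.002 0.015 0 -0.3" --pt "0 0 0.008 0 -0.3" --pt "0 0 0 0 1" --pt "0 0 0 0 1"

```text
clock: 15.1
position: [0.3801, 0.3399, 0.0158]
ee_rot: [0.04, 0.999, 0.002, 0.032]
ft_force: [0.2, -0.2, 0.2]
grip_width: 0.377
```

Request:
apply_moves --pt "0 0 0 0 1" --pt "0 0 0 0 1" --pt "0 0 -0.02 0 1" --pt "0 0 -0.04 0 1" --pt "0 0 -0.04 0 1"

```text
clock: 15.52
position: [0.3731, 0.3374, 0.1165]
ee_rot: [0.04, 0.999, -0.001, 0.029]
ft_force: [0.6, 1.0, -0.6]
grip_width: 0.294
```

Run:
```python
from h import *
to(.66,-.015,.25)
```

```text
t 15.5167 p [0.3731 0.3374 0.1165] x [-0.995  0.081 -0.058] y [0.081 0.997 0.001] z [ 0.058 -0.004 -0.998] F [ 0.6  1.  -0.6] g 0.29355255547202985 q [-0.52  0.16 -0.36  1.93  0.12  1.03  0.55]
tool shift [-0.3217 -0.3279 -0.1152] yaw of y 85.36 turn None
```

Request:
apply_moves --pt "-0.02 -0.02 -0.04 0 1" --pt "-0.036 -0.037 -0.04 0 1" --pt "-0.036 -0.037 -0.04 0 1" --pt "-0.036 -0.037 -0.01 0 1" --pt "-0.036 -0.037 0 0 1"

```text
clock: 15.93
position: [0.4785, 0.2114, 0.2309]
ee_rot: [0.031, 0.999, 0.007, 0.037]
ft_force: [0.2, 0.3, -0.7]
grip_width: 0.295
```

Request:
apply_moves --pt "-0.036 -0.038 0 0 1" --pt "-0.036 -0.038 0 0 1" --pt "-0.036 -0.038 0 0 1" --pt "-0.036 -0.038 0 0 1" --pt "-0.022 -0.02 0 0 1"

```text
clock: 16.35
position: [0.6076, 0.0581, 0.2465]
ee_rot: [0.031, 0.998, 0.009, 0.044]
ft_force: [0.1, 0.7, 0.2]
grip_width: 0.293
```

Run:
```python
from h import *
to(.665,-.03,.17)
```

```text
t 16.35 p [0.6076 0.0581 0.2465] x [-0.994  0.063 -0.088] y [0.061 0.998 0.02 ] z [ 0.089  0.014 -0.996] F [0.1 0.7 0.2] g 0.2933840817922013 q [-0.12  0.23 -0.06  1.57  0.02  1.26  1.33]
tool shift [-0.0558 -0.0859  0.08  ] yaw of y 86.5 turn None
```

Request:
apply_moves --pt "-0.016 -0.03 0 0 1" --pt "-0.016 -0.03 0 0 1" --pt "-0.01 -0.018 0 0 1" --pt "0 0 0.025 0 1" --pt "0 0 0.025 0 1"

```text
clock: 16.77
position: [0.6575, -0.0354, 0.2094]
ee_rot: [0.035, 0.998, 0.008, 0.053]
ft_force: [0.2, 0.3, -1.8]
grip_width: 0.296
```

Run:
```python
from h import *
to(.665,-.03,.17)
```

```text
t 16.7667 p [ 0.6575 -0.0354  0.2094] x [-0.992  0.072 -0.105] y [0.07  0.997 0.019] z [ 0.107  0.011 -0.994] F [ 0.2  0.3 -1.8] g 0.2958410052771688 q [-0.01  0.34  0.    1.5  -0.01  1.19  1.49]
tool shift [-0.0029  0.0051  0.04  ] yaw of y 85.99 turn None
```

Request:
apply_moves --pt "0 0.004 0.02 0 1" --pt "0 0 0.012 0 1" --pt "0 0 0 0 -0.2" --pt "0 0 0 0 -0.2" --pt "0 0 -0.03 0 -0.3"

```text
clock: 17.18
position: [0.6548, -0.0332, 0.2003]
ee_rot: [0.036, 0.998, 0.007, 0.048]
ft_force: [-1.0, 0.5, -2.1]
grip_width: 0.651
```

Request:
apply_moves --pt "0 0 -0.0417 0 -0.3" --pt "0 0 -0.0417 0 -0.3" --pt "0 0 -0.0417 0 -0.3" --pt "0 0 -0.0417 0 -0.3" --pt "0 0 0 0 -0.3"

```text
clock: 17.6
position: [0.6375, -0.0343, 0.3812]
ee_rot: [0.035, 0.998, 0.008, 0.054]
ft_force: [0.4, -0.6, 1.9]
grip_width: 0.652
```

Run:
```python
from h import *
st()
im,d,K,Rc,t=cam("wrist"); save(im,"w5.png")
im,d,K,Rc,t=cam("scene"); np.savez("sc2.npz",im=im,d=d,K=K,R=Rc,t=t);P=cloud(d,K,Rc,t); blobs(P,im,.3,.5,-.42,-.25)
im,d,K,Rc,t=cam("side"); P=cloud(d,K,Rc,t); blobs(P,im,.3,.46,-.42,-.25)
for k in("scoop_handle","scoop_mouth"):
    for r in nets.place_of("side",k)[:3]: print(k,np.round(r["xy"]),round(r["conf"],2),ray(r["xy"],.099 if "h" in k[6:7] else .009,K,Rc,t).round(4))
```

```text
t 17.6 p [ 0.6375 -0.0343  0.3812] x [-0.992  0.071 -0.107] y [0.069 0.997 0.02 ] z [ 0.108  0.012 -0.994] F [ 0.4 -0.6  1.9] g 0.6524684953436103 q [-0.02  0.25  0.01  1.26 -0.01  1.52  1.49]
blob 54 c 0.3136 -0.2771 mean [ 0.3119 -0.2741  0.022 ] wh [0.0256 0.0517] a 1.0 px [289. 194.]
blob 50 c 0.3862 -0.3374 mean [ 0.3838 -0.3339  0.0179] wh [0.0215 0.0405] a 59.8 px [362. 206.]
scoop_handle [321. 175.] 0.97 [ 0.5733 -0.3405  0.099 ]
scoop_handle [406. 154.] 0.66 [ 0.3746 -0.6977  0.099 ]
scoop_handle [388. 204.] 0.6 [ 0.2488 -0.2704  0.099 ]
scoop_mouth [343. 200.] 0.9 [ 0.4809 -0.3508  0.009 ]
scoop_mouth [392. 241.] 0.8 [ 0.1894 -0.1911  0.009 ]
scoop_mouth [405. 181.] 0.62 [ 0.3422 -0.6235  0.009 ]
```

View pics/w5.png

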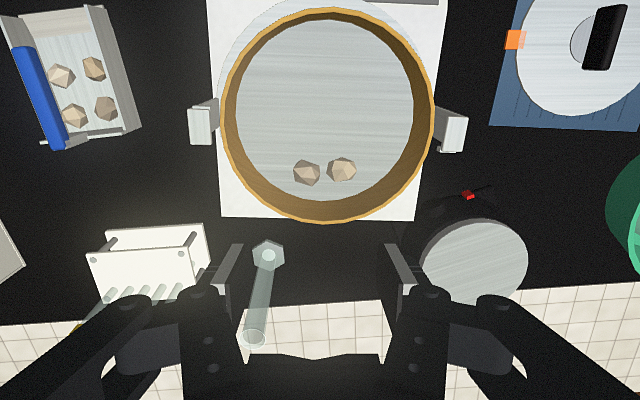

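Request:
apply_moves --pt "0.014 -0.02 0.02 0 -0.3" --pt "0.027 -0.038 0.02 0 -0.3" --pt "0.027 -0.038 0.02 0 -0.3" --pt "0.027 -0.038 0.02 0 -0.3" --pt "0.027 -0.038 0.02 0 -0.3"

```text
clock: 18.27
position: [0.5301, -0.1673, 0.2636]
ee_rot: [0.027, 0.999, 0.01, 0.044]
ft_force: [0.2, -1.2, 0.3]
grip_width: 0.651
```

Request:
apply_moves --pt "0.027 -0.038 0.02 0 -0.3" --pt "0.027 -0.038 0.02 0 -0.3" --pt "0.027 -0.035 0.02 0 -0.3" --pt "0.018 -0.02 0.02 0 -0.3" --pt "0 0 0 0 -0.3"

```text
clock: 18.68
position: [0.4346, -0.2764, 0.1756]
ee_rot: [0.032, 0.999, 0.012, 0.037]
ft_force: [0.0, 0.5, -0.0]
grip_width: 0.649
```

Run:
```python
from h import *
to(.386,-.336,.010)
im,d,K,Rc,t=cam("wrist"); save(im,"w6.png"); blobs(cloud(d,K,Rc,t),im,.3,.44,-.41,-.25)
```

```text
t 18.6833 p [ 0.4346 -0.2764  0.1756] x [-0.995  0.064 -0.073] y [0.062 0.998 0.027] z [ 0.075  0.022 -0.997] F [ 0.   0.5 -0. ] g 0.6492228844626119 q [ 0.32  0.09  0.2   1.88 -0.08  1.12  2.07]
tool shift [ 0.0567 -0.0669  0.1602] yaw of y 86.42 turn None
blob 261 c 0.3121 -0.2737 mean [ 0.3131 -0.2755  0.0231] wh [0.0054 0.0355] a 23.5 px [298.  13.]
blob 1033 c 0.3865 -0.3382 mean [ 0.3862 -0.3364  0.021 ] wh [0.0252 0.0311] a 77.0 px [231. 117.]
```

Request:
apply_moves --pt "0.028 -0.033 0.02 0 -0.3" --pt "0.02 -0.025 0.035 0 -0.3" --pt "0.005 -0.008 0.035 0 -0.3" --pt "0 0 0.025 0 -0.3" --pt "0 0 0.005 0 -0.3"

```text
clock: 19.15
position: [0.4001, -0.3266, 0.0564]
ee_rot: [0.028, 0.999, 0.012, 0.041]
ft_force: [0.2, 0.6, -0.8]
grip_width: 0.651
```

Run:
```python
from h import *
to(.3865,-.338,.010)
```

```text
t 19.15 p [ 0.4001 -0.3266  0.0564] x [-0.995  0.057 -0.081] y [0.055 0.998 0.026] z [ 0.082  0.021 -0.996] F [ 0.2  0.6 -0.8] g 0.6510760491520478 q [ 0.42  0.24  0.25  1.99 -0.16  0.87  2.27]
tool shift [ 0.0166 -0.0134  0.0449] yaw of y 86.85 turn None
```

Request:
apply_moves --pt "0.009 -0.007 0.02 0 -0.3" --pt "0.006 -0.006 0.015 0 -0.3" --pt "0 0 0.006 0 -0.3" --pt "0 0 0 0 1" --pt "0 0 0 0 1"

```text
clock: 19.57
position: [0.393, -0.3337, 0.0143]
ee_rot: [0.024, 0.999, 0.014, 0.041]
ft_force: [0.6, -0.5, -0.3]
grip_width: 0.38
```

Request:
apply_moves --pt "0 0 0 0 1" --pt "0 0 0 0 1" --pt "0 0 -0.03 0 1" --pt "0 0 -0.0417 0 1" --pt "0 0 -0.0417 0 1"

```text
clock: 19.98
position: [0.3837, -0.3317, 0.1274]
ee_rot: [0.022, 0.999, 0.016, 0.037]
ft_force: [1.3, -0.5, -0.1]
grip_width: 0.246
```

Run:
```python
from h import *
to(.665,-.01,.26)
```

```text
t 19.9833 p [ 0.3837 -0.3317  0.1274] x [-0.996  0.044 -0.073] y [0.042 0.999 0.034] z [ 0.074  0.031 -0.997] F [ 1.3 -0.5 -0.1] g 0.24597956967843104 q [ 0.42  0.13  0.27  1.94 -0.12  1.04  2.28]
tool shift [-0.2757  0.3375 -0.1012] yaw of y 87.6 turn None
```

Request:
apply_moves --pt "-0.016 0.02 -0.04 0 1" --pt "-0.03 0.037 -0.04 0 1" --pt "-0.03 0.037 -0.04 0 1" --pt "-0.03 0.037 -0.01 0 1" --pt "-0.03 0.037 0 0 1"

```text
clock: 20.4
position: [0.4874, -0.2149, 0.2517]
ee_rot: [0.03, 0.998, 0.011, 0.046]
ft_force: [1.1, -1.0, -0.2]
grip_width: 0.247
```

Request:
apply_moves --pt "-0.031 0.037 0 0 1" --pt "-0.031 0.037 0 0 1" --pt "-0.031 0.037 0 0 1" --pt "-0.031 0.037 0 0 1" --pt "-0.02 0.024 0 0 1"

```text
clock: 20.82
position: [0.6233, -0.0671, 0.2755]
ee_rot: [0.03, 0.998, 0.01, 0.054]
ft_force: [0.0, -0.6, -0.0]
grip_width: 0.246
```

Run:
```python
from h import *
to(.66,.0,.175)
```

```text
t 20.8167 p [ 0.6233 -0.0671  0.2755] x [-0.992  0.061 -0.107] y [0.058 0.998 0.024] z [ 0.108  0.017 -0.994] F [ 0.  -0.6 -0. ] g 0.24602087911279852 q [ 0.04  0.24  0.01  1.49 -0.03  1.3   1.56]
tool shift [-0.0216  0.0667  0.105 ] yaw of y 86.66 turn None
```

Request:
apply_moves --pt "-0.007 0.024 0 0 1" --pt "-0.006 0.022 0.01 0 1" --pt "-0.003 0.012 0.025 0 1" --pt "0 0 0.03 0 1" --pt "0 0 0.025 0 1"

```text
clock: 21.23
position: [0.6614, 0.0076, 0.1994]
ee_rot: [0.023, 0.998, 0.013, 0.063]
ft_force: [-0.4, -0.6, -0.8]
grip_width: 0.243
```

Run:
```python
from h import *
to(.66,.0,.175)
```

```text
t 21.2333 p [0.6614 0.0076 0.1994] x [-0.991  0.048 -0.126] y [0.045 0.999 0.029] z [ 0.127  0.023 -0.992] F [-0.4 -0.6 -0.8] g 0.2428239119156963 q [-0.05  0.34 -0.03  1.53 -0.    1.15  1.45]
tool shift [ 0.004  -0.0083  0.0239] yaw of y 87.41 turn None
```

Request:
apply_moves --pt "0.003 -0.007 0.014 0 1" --pt "0 0 0.006 0 1" --pt "0 0 0 0 -0.2" --pt "0 0 0 0 -0.2" --pt "0 0 -0.03 0 -0.3"

```text
clock: 21.65
position: [0.6532, 0.0041, 0.2013]
ee_rot: [0.022, 0.998, 0.013, 0.057]
ft_force: [0.1, 0.5, -0.4]
grip_width: 0.647
```

Request:
apply_moves --pt "0.02 -0.01 -0.04 0 -0.3" --pt "0.03 -0.02 -0.04 0 -0.5" --pt "0.02 -0.036 -0.02 0 -0.5" --pt "0.012 -0.038 0 0 -0.5" --pt "0 -0.038 0 0 -0.5"

```text
clock: 22.07
position: [0.5665, -0.122, 0.2954]
ee_rot: [0.014, 0.998, 0.015, 0.068]
ft_force: [0.9, 0.0, 0.1]
grip_width: 0.749
```

Request:
apply_moves --pt "0 -0.038 0 0 -0.5" --pt "0 -0.038 0 0 -0.5" --pt "0 -0.038 0 0 -0.5" --pt "0 -0.038 0 0 -0.5" --pt "0 -0.02 0 0 -0.5"

```text
clock: 22.48
position: [0.561, -0.3056, 0.305]
ee_rot: [0.014, 0.997, 0.011, 0.078]
ft_force: [0.1, -1.0, -0.1]
grip_width: 0.75
```

Run:
```python
from h import *
to(.614,-.332,.2,92.3)
im,d,K,Rc,t=cam("wrist"); save(im,"w7.png"); P=cloud(d,K,Rc,t);c=im.astype(int)
m=(c[...,2]>c[...,0]+60)&(P[...,2]>.1)&(P[...,2]<.115)&(P[...,1]<-.25)&(P[...,1]>-.42)&(P[...,0]>.45)
q=P[m];print(m.sum(),cv2.minAreaRect(q[:,:2].astype(np.float32)),np.median(q[:,2]))
```

```text
t 22.4833 p [ 0.561  -0.3056  0.305 ] x [-0.988  0.03  -0.154] y [0.027 0.999 0.025] z [ 0.155  0.02  -0.988] F [ 0.1 -1.  -0.1] g 0.7497134060712034 q [ 0.32  0.24  0.19  1.44 -0.14  1.34  2.07]
tool shift [-0.037  -0.0276  0.1114] yaw of y 88.46 turn -3.84
1670 ((0.576352596282959, -0.3372124135494232), (0.11328408867120743, 0.016525018960237503), 2.780705213546753) 0.10864252544567218
```

View pics/w7.png

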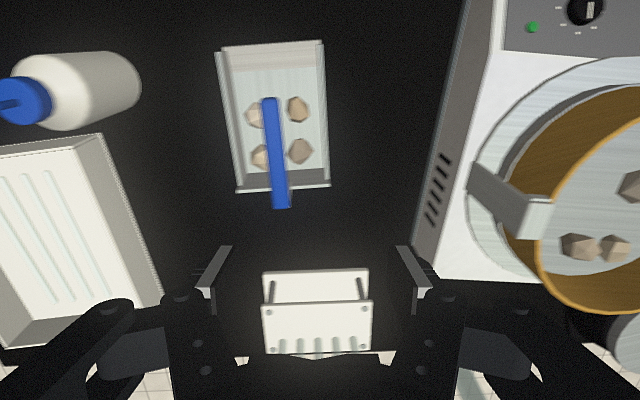

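Request:
apply_moves --pt "-0.018 -0.014 0.02 -4.3 -0.5" --pt "-0.014 -0.013 0.03 0 -0.5" --pt "-0.004 0 0.025 0 -0.5" --pt "0 0 0.02 0 -0.5" --pt "0 0 0 0 -0.5"

```text
clock: 22.95
position: [0.6146, -0.3414, 0.226]
ee_rot: [-0.02, 0.996, 0.003, 0.086]
ft_force: [-1.0, 0.3, -0.8]
grip_width: 0.749
```

Run:
```python
from h import *
to(.616,-.3353,.088,92.8)
f=np.load("sc2.npz");P=cloud(f["d"],f["K"],f["R"],f["t"]).reshape(-1,3)
m=(P[:,2]>.04)&(P[:,0]>.645)&(P[:,1]<-.2)&(P[:,1]>-.45)&(P[:,0]<.95); print(P[m].min(0),P[m].max(0))
m&=P[:,2]>.1; print(P[m].min(0),P[m].max(0))
```

```text
t 22.95 p [ 0.6146 -0.3414  0.226 ] x [-0.985 -0.039 -0.171] y [-0.04   0.999  0.003] z [ 0.171  0.009 -0.985] F [-1.   0.3 -0.8] g 0.7487446265026154 q [ 0.35  0.4   0.18  1.4  -0.17  1.21  2.17]
tool shift [0.0219 0.0057 0.1363] yaw of y 92.31 turn -0.49
[ 0.79512593 -0.37489009  0.04013949] [ 0.89382589 -0.22149375  0.17696359]
[ 0.85268014 -0.35755301  0.10026659] [ 0.87474633 -0.2399893   0.17696359]
```

Request:
apply_moves --pt "0.007 0.003 0.02 -0.5 -0.5" --pt "0.007 0.002 0.035 0 -0.5" --pt "0.006 0 0.035 0 -0.5" --pt "0.002 0 0.02 0 -0.5" --pt "0 0 0.005 0 -0.5"

```text
clock: 23.37
position: [0.6181, -0.3376, 0.1206]
ee_rot: [-0.025, 0.995, -0.001, 0.094]
ft_force: [0.5, -0.3, 0.3]
grip_width: 0.75
```

Run:
```python
from h import *
to(.616,-.3353,.090,92.8)
```

```text
t 23.3667 p [ 0.6181 -0.3376  0.1206] x [-0.981 -0.05  -0.187] y [-0.05   0.999 -0.007] z [ 0.187  0.003 -0.982] F [ 0.5 -0.3  0.3] g 0.7501894874100021 q [ 0.36  0.47  0.16  1.54 -0.2   0.99  2.21]
tool shift [0.0077 0.0026 0.0296] yaw of y 92.87 turn 0.07
```

Request:
apply_moves --pt "0.005 0.002 0.014 0 -0.5" --pt "0.003 0 0.01 0 -0.3" --pt "0 0 0.002 0 0" --pt "0 0 0 0 1" --pt "0 0 0 0 1" --squeeze 60

```text
clock: 23.78
position: [0.6191, -0.3369, 0.1025]
ee_rot: [-0.026, 0.995, -0.003, 0.099]
ft_force: [0.8, 0.5, -0.1]
grip_width: 0.234
```

Request:
apply_moves --pt "0 0 0 0 1" --pt "0 0 0 0 1" --pt "0 0 0 0 1" --squeeze 120

```text
clock: 24.03
position: [0.6201, -0.3375, 0.1054]
ee_rot: [-0.026, 0.995, -0.003, 0.1]
ft_force: [-0.9, 0.5, -2.7]
grip_width: 0.16
```

Run:
```python
from h import *
to(.616,-.3353,.090,92.8)
```

```text
t 24.0333 p [ 0.6201 -0.3375  0.1054] x [-0.979 -0.052 -0.198] y [-0.051  0.999 -0.012] z [ 0.199 -0.002 -0.98 ] F [-0.9  0.5 -2.7] g 0.16031989155000356 q [ 0.36  0.48  0.15  1.56 -0.2   0.94  2.22]
tool shift [0.0069 0.0026 0.0143] yaw of y 92.91 turn 0.11
```

Request:
apply_moves --pt "0 0 0 0 0.2" --pt "0 0 0 0 0.2" --pt "0.005 0.002 0.012 0 0.2" --pt "0.002 0 0.012 0 0.2" --pt "0 0 0.006 0 0.2" --squeeze 60

```text
clock: 24.45
position: [0.6213, -0.3374, 0.0777]
ee_rot: [-0.026, 0.994, -0.005, 0.103]
ft_force: [0.3, -0.5, -0.1]
grip_width: 0.405
```

Run:
```python
from h import *
to(.616,-.3353,.084,92.8)
```

```text
t 24.45 p [ 0.6213 -0.3374  0.0777] x [-0.977 -0.052 -0.204] y [-0.05   0.999 -0.015] z [ 0.205 -0.005 -0.979] F [ 0.3 -0.5 -0.1] g 0.40462312271296197 q [ 0.36  0.5   0.15  1.58 -0.21  0.88  2.23]
tool shift [ 0.0038  0.0023 -0.0073] yaw of y 92.88 turn 0.08
```

Request:
apply_moves --pt "0.003 0 0 0 1" --pt "0 0 0 0 1" --pt "0 0 0 0 1" --pt "0 0 0 0 1" --pt "0 0 0 0 1" --squeeze 120

```text
clock: 24.87
position: [0.6179, -0.3374, 0.0757]
ee_rot: [-0.026, 0.994, -0.004, 0.102]
ft_force: [-0.0, -0.1, -2.5]
grip_width: 0.194
```

Run:
```python
from h import *
st()
```

```text
t 24.8667 p [ 0.6179 -0.3374  0.0757] x [-0.978 -0.052 -0.202] y [-0.05   0.999 -0.014] z [ 0.203 -0.003 -0.979] F [-0.  -0.1 -2.5] g 0.19370692582326904 q [ 0.37  0.5   0.15  1.59 -0.21  0.88  2.23]
```

Request:
apply_moves --pt "-0.004 0 -0.02 0 1" --pt "-0.008 0 -0.039 0 1" --pt "-0.008 0 -0.039 0 1" --pt "-0.008 0 -0.039 0 1" --pt "-0.008 0 -0.039 0 1"

```text
clock: 25.28
position: [0.6118, -0.3318, 0.2473]
ee_rot: [-0.025, 0.996, 0.001, 0.091]
ft_force: [0.9, 0.8, -2.2]
grip_width: 0.189
```

Request:
apply_moves --pt "-0.008 0 -0.039 0 1" --pt "-0.008 0 -0.035 0 1" --pt "0 0 0 0 1"

```text
clock: 25.53
position: [0.6151, -0.332, 0.3365]
ee_rot: [-0.026, 0.995, -0.002, 0.096]
ft_force: [0.3, 0.2, -2.7]
grip_width: 0.189
```

Run:
```python
from h import *
to(.695,-.010,.33,92.8)
im,d,K,Rc,t=cam("side"); save(cv2.resize(im[60:300,180:440],None,fx=2,fy=2),"s2.png")
```

```text
t 25.5333 p [ 0.6151 -0.332   0.3365] x [-0.98  -0.051 -0.191] y [-0.05   0.999 -0.009] z [ 0.191  0.001 -0.982] F [ 0.3  0.2 -2.7] g 0.18932223359268216 q [ 0.34  0.34  0.19  1.25 -0.16  1.39  2.15]
tool shift [-0.0936  0.3176  0.0221] yaw of y 92.89 turn 0.09
```

View pics/s2.png

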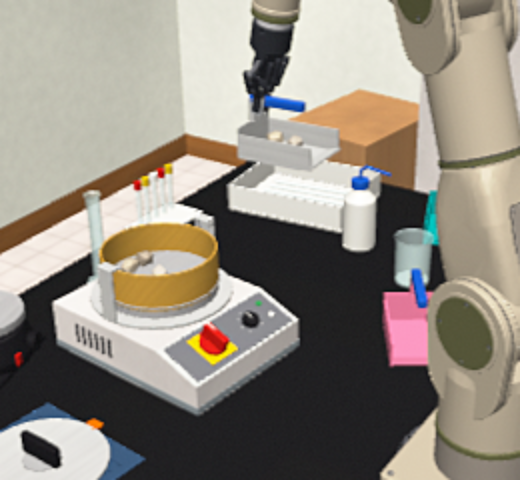

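Request:
apply_moves --pt "-0.005 0.018 0 0 1" --pt "-0.01 0.035 0.002 0 1" --pt "-0.01 0.035 0.002 0 1" --pt "-0.01 0.035 0.002 0 1" --pt "-0.01 0.035 0.002 0 1"

```text
clock: 26.0
position: [0.6481, -0.1794, 0.3244]
ee_rot: [-0.016, 0.996, -0.004, 0.09]
ft_force: [0.8, -0.2, -2.6]
grip_width: 0.192
```

Request:
apply_moves --pt "-0.01 0.035 0.002 0 1" --pt "-0.01 0.035 0.002 0 1" --pt "-0.01 0.035 0.002 0 1" --pt "-0.01 0.035 0.002 0 1" --pt "-0.006 0.02 0.002 0 1"

```text
clock: 26.42
position: [0.6879, -0.0053, 0.3106]
ee_rot: [-0.018, 0.996, -0.003, 0.083]
ft_force: [0.0, 1.7, -2.3]
grip_width: 0.202
```

Run:
```python
from h import *
to(.695,-.010,.30,92.8)
```

```text
t 26.4167 p [ 0.6879 -0.0053  0.3106] x [-0.985 -0.037 -0.166] y [-0.036  0.999 -0.008] z [ 0.166 -0.002 -0.986] F [ 0.   1.7 -2.3] g 0.20164616525075865 q [-0.09  0.32  0.04  1.33  0.    1.33  1.55]
tool shift [-0.005  -0.0048  0.0116] yaw of y 92.06 turn -0.74
```

Request:
apply_moves --pt "-0.003 -0.005 0.003 0 1" --pt "0 0 0 0 1" --pt "0 0 0 0 1" --pt "0 0 0 0 1" --pt "0 0 0 0 1" --squeeze 20

```text
clock: 26.83
position: [0.6897, -0.0025, 0.2996]
ee_rot: [-0.023, 0.997, -0.001, 0.078]
ft_force: [-0.3, -0.5, -2.7]
grip_width: 0.19
```

Run:
```python
from h import *
to(.695,-.010,.30,92.8)
im,d,K,Rc,t=cam("side"); save(cv2.resize(im[60:300,180:440],None,fx=2,fy=2),"s3.png")
```

```text
t 26.8333 p [ 0.6897 -0.0025  0.2996] x [-0.987 -0.047 -0.155] y [-0.046  0.999 -0.006] z [ 0.155  0.001 -0.988] F [-0.3 -0.5 -2.7] g 0.1896185131487397 q [-0.09  0.33  0.04  1.33 -0.    1.33  1.56]
tool shift [-0.0049 -0.0077  0.0004] yaw of y 92.65 turn -0.15
```

View pics/s3.png

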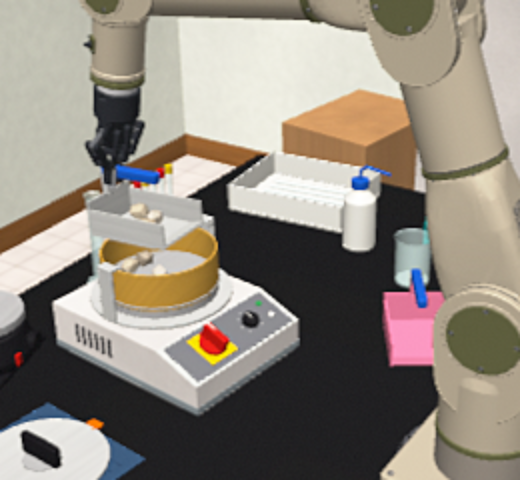

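Request:
apply_moves --pt "0.002 -0.005 0.004 -0.1 1" --pt "0.002 -0.004 0.006 0 1" --pt "0.002 -0.002 0.006 0 1" --pt "0.002 0 0.006 0 1" --pt "0.001 0 0.003 0 1"

```text
clock: 27.3
position: [0.6846, -0.0198, 0.2724]
ee_rot: [-0.021, 0.997, -0.002, 0.079]
ft_force: [-0.1, 0.3, -2.9]
grip_width: 0.187
```

Run:
```python
from h import *
to(.684,-.0115,.272,92.8)
im,d,K,Rc,t=cam("side"); q=cloud(d,K,Rc,t).reshape(-1,3); r,g,b=im.reshape(-1,3).astype(int).T
m=(b>r+60)&(q[:,2]>.22)&(q[:,2]<.42)&(abs(q[:,1])<.08); Q=q[m]
v=np.linalg.svd(Q-np.median(Q,0),full_matrices=False)[2][0]; v*=-np.sign(v[0]); print(m.sum(),"bar c",np.median(Q,0).round(3),"dir",v.round(3),"pitch down deg",np.degrees(np.arcsin(-v[2])).round(1))
```

```text
t 27.3 p [ 0.6846 -0.0198  0.2724] x [-0.987 -0.043 -0.157] y [-0.042  0.999 -0.008] z [ 0.157 -0.001 -0.988] F [-0.1  0.3 -2.9] g 0.1866143545199462 q [-0.07  0.33  0.04  1.39 -0.01  1.27  1.58]
tool shift [0.0003 0.0083 0.0003] yaw of y 92.41 turn -0.39
133 bar c [ 0.629 -0.014  0.305] dir [-0.998 -0.059  0.019] pitch down deg -1.1
```

Request:
apply_moves --pt "0.001 0.005 0.004 -0.4 1" --pt "0.001 0.004 0.004 0 1" --pt "0.002 0 0.004 0 1" --pt "0.006 0 0.003 0 1" --pt "0.008 0 0.001 0 1"

```text
clock: 27.77
position: [0.6748, -0.012, 0.2627]
ee_rot: [-0.025, 0.996, -0.005, 0.089]
ft_force: [0.7, 1.0, -2.6]
grip_width: 0.193
```

```bash
cat >> h.py <<'E'
def bar():
    im,d,K,Rc,t=cam("side"); q=cloud(d,K,Rc,t).reshape(-1,3); r,g,b=im.reshape(-1,3).astype(int).T
    m=(b>r+60)&(q[:,2]>.15)&(q[:,2]<.45)&(abs(q[:,1])<.1)&(q[:,0]>.4); Q=q[m]
    v=np.linalg.svd(Q-np.median(Q,0),full_matrices=False)[2][0]; v*=-np.sign(v[0]); print(m.sum(),"bar c",np.median(Q,0).round(3),"dir",v.round(3),"pitch down deg",np.degrees(np.arcsin(-v[2])).round(1))
    return im
E
python3 - <<'E'
from h import *
st();bar()
E
```

```text
t 27.7667 p [ 0.6748 -0.012   0.2627] x [-0.983 -0.052 -0.177] y [-0.05   0.999 -0.014] z [ 0.178 -0.005 -0.984] F [ 0.7  1.  -2.6] g 0.1926819985997411 q [-0.08  0.29  0.03  1.46  0.01  1.21  1.57]
138 bar c [ 0.621 -0.007  0.294] dir [-0.998 -0.061  0.015] pitch down deg -0.9
```

Request:
apply_moves --pt "-0.008 0 -0.001 0 1" --pt "-0.007 0 0 0 1" --pt "0.0005 0 0.003 0 1" --pt "0.0005 0 0.003 0 1" --pt "0.0005 0 0.003 0 1"

```text
clock: 28.23
position: [0.6867, -0.0096, 0.2639]
ee_rot: [-0.029, 0.996, -0.005, 0.086]
ft_force: [-16.1, -1.8, 21.0]
grip_width: 0.198
```

Run:
```python
from h import *
st();bar()
```

```text
t 28.2333 p [ 0.6867 -0.0096  0.2639] x [-0.984 -0.058 -0.171] y [-0.056  0.998 -0.015] z [ 0.172 -0.005 -0.985] F [-16.1  -1.8  21. ] g 0.19760430849606064 q [-0.09  0.32  0.03  1.42  0.    1.23  1.57]
139 bar c [ 0.632 -0.005  0.297] dir [-0.995 -0.075  0.066] pitch down deg -3.8
```

Request:
apply_moves --pt "0.007 -0.003 0 0 1" --pt "0.001 -0.002 0.005 0 1" --pt "0.001 0 0.005 0 1" --pt "0.001 0 0.005 0 1" --pt "0 0 0 0 1"

```text
clock: 28.7
position: [0.6811, -0.0106, 0.2467]
ee_rot: [-0.031, 0.996, -0.003, 0.085]
ft_force: [-0.7, -0.2, -3.9]
grip_width: 0.192
```

Run:
```python
from h import *
st();im=bar();save(cv2.resize(im[100:300,180:380],None,fx=3,fy=3),"s4.png")
```

```text
t 28.7 p [ 0.6811 -0.0106  0.2467] x [-0.984 -0.062 -0.169] y [-0.061  0.998 -0.011] z [ 0.169 -0.001 -0.986] F [-0.7 -0.2 -3.9] g 0.19244582629296036 q [-0.08  0.32  0.03  1.45  0.    1.2   1.58]
137 bar c [ 0.626 -0.005  0.278] dir [-0.997 -0.061  0.056] pitch down deg -3.2
```

View pics/s4.png

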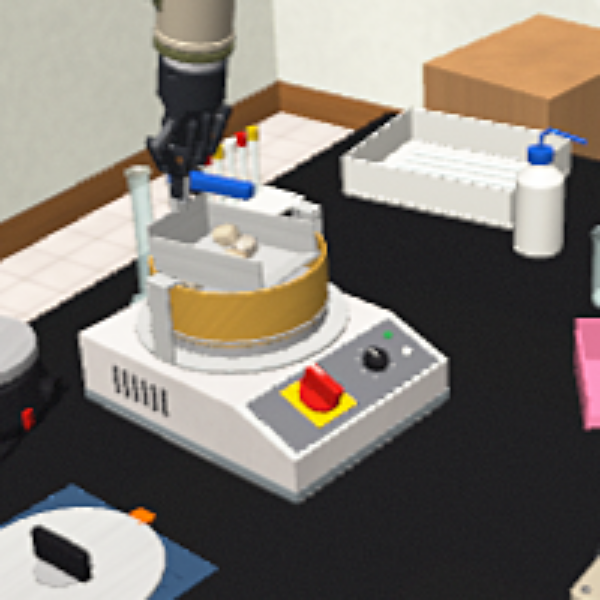

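Request:
apply_moves --pt "0.004 0 0.005 0 1" --pt "0.005 0 0 0 1" --pt "0.009 0 -0.008 0 1" --pt "0.008 0 -0.012 0 1" --pt "0.008 0 -0.012 0 1"

```text
clock: 29.17
position: [0.6518, -0.0145, 0.2689]
ee_rot: [-0.03, 0.995, -0.005, 0.096]
ft_force: [7.1, 1.7, -1.5]
grip_width: 0.193
```

Run:
```python
from h import *
st();bar()
```

```text
t 29.1667 p [ 0.6518 -0.0145  0.2689] x [-0.98  -0.061 -0.19 ] y [-0.059  0.998 -0.015] z [ 0.191 -0.004 -0.982] F [ 7.1  1.7 -1.5] g 0.19324111565343416 q [-0.08  0.23  0.03  1.52  0.01  1.2   1.58]
147 bar c [ 0.599 -0.011  0.288] dir [-0.998  0.026 -0.061] pitch down deg 3.5
```

Run:
```python
from h import *
for n in("side","scene"):
    im,d,K,Rc,t=cam(n);P=cloud(d,K,Rc,t)
    for k in("scoop_mouth","scoop_handle"):
        r=nets.place_of(n,k)
        for r in r[:3]:
            u,v=np.round(r["xy"]).astype(int); p=P[v,u]
            if abs(p[1])<.2 and p[0]>.4 and p[2]>.1: print(n,k,round(r["conf"],2),u,v,p.round(3))
    if n=="side": save(cv2.resize(im[140:240,200:320],None,fx=6,fy=6,interpolation=cv2.INTER_CUBIC),"s5.png")
```

```text
side scoop_mouth 0.89 274 192 [ 0.547 -0.01   0.182]
side scoop_handle 0.75 259 158 [ 0.601 -0.01   0.294]
scene scoop_mouth 0.84 319 187 [0.638 0.006 0.318]
scene scoop_mouth 0.68 319 199 [ 0.527 -0.037  0.186]
scene scoop_handle 0.66 312 190 [ 0.629 -0.025  0.293]
```

View pics/s5.png

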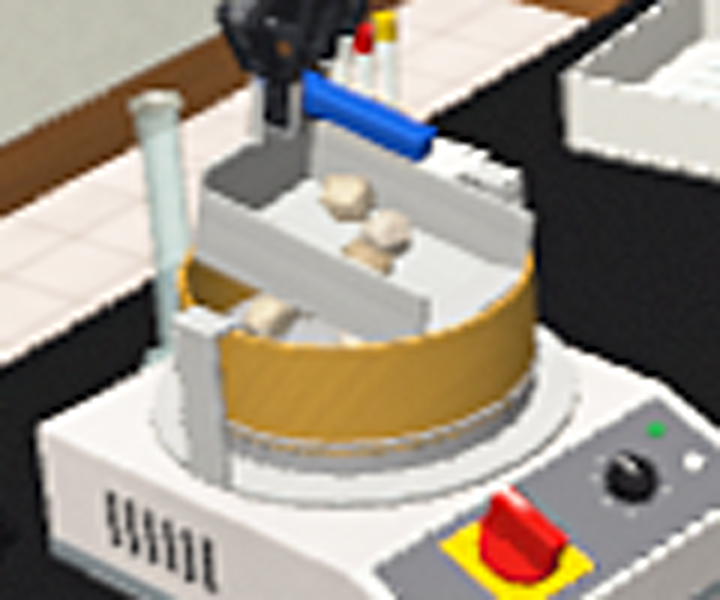

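Request:
apply_moves --pt "0.01 0 -0.009 0 1" --pt "0.01 0 -0.01 0 1" --pt "0.012 0 -0.008 0 1" --pt "0.012 0 -0.008 0 1" --pt "0.013 0 -0.006 0 1"

```text
clock: 29.93
position: [0.5994, -0.0171, 0.3024]
ee_rot: [-0.031, 0.993, -0.005, 0.11]
ft_force: [7.4, 1.0, 5.6]
grip_width: 0.19
```

```bash
cat >> h.py <<'E'
def post(f=None):
    st()
    for n in("side","scene"):
        im,d,K,Rc,t=cam(n);P=cloud(d,K,Rc,t)
        if n=="side" and f: save(cv2.resize(im[110:240,190:330],None,fx=4,fy=4,interpolation=cv2.INTER_CUBIC),f)
        q=P.reshape(-1,3); r,g,b=im.reshape(-1,3).astype(int).T
        m=(b>r+60)&(q[:,2]>.15)&(q[:,2]<.45)&(abs(q[:,1])<.1)&(q[:,0]>.4); Q=q[m]
        if m.sum()>10:
            l=Q[Q[:,0]<np.percentile(Q[:,0],15)].mean(0);h=Q[Q[:,0]>np.percentile(Q[:,0],85)].mean(0); print(n,m.sum(),"front",l.round(3),"rear",h.round(3),"pitch",np.degrees(np.arctan2(h[2]-l[2],h[0]-l[0])).round(1))
E
python3 - <<'E'
from h import *
post()
E
```

```text
t 29.9333 p [ 0.5994 -0.0171  0.3024] x [-0.974 -0.064 -0.218] y [-0.061  0.998 -0.017] z [ 0.218 -0.003 -0.976] F [7.4 1.  5.6] g 0.18987908053522098 q [-0.08  0.08  0.02  1.63  0.01  1.21  1.57]
side 162 front [ 0.526 -0.017  0.287] rear [ 0.589 -0.021  0.317] pitch 25.7
scene 15 front [ 0.536 -0.013  0.285] rear [ 0.616 -0.016  0.348] pitch 37.8
```

Request:
apply_moves --pt "0.0128 0 -0.007 0 1" --pt "0.0128 0 -0.006 0 1" --pt "0.0133 0 -0.0045 0 1" --pt "0.0135 0 -0.004 0 1" --pt "0.014 0 -0.003 0 1"

```text
clock: 30.45
position: [0.5362, -0.0209, 0.3171]
ee_rot: [-0.032, 0.992, -0.005, 0.122]
ft_force: [4.4, 0.2, -0.9]
grip_width: 0.191
```

Run:
```python
from h import *
post("s6.png")
```

```text
t 30.45 p [ 0.5362 -0.0209  0.3171] x [-0.968 -0.064 -0.241] y [-0.061  0.998 -0.018] z [ 0.241 -0.002 -0.97 ] F [ 4.4  0.2 -0.9] g 0.19058724545279626 q [-0.07 -0.08  0.02  1.76  0.02  1.21  1.57]
side 158 front [ 0.486 -0.019  0.283] rear [ 0.532 -0.033  0.31 ] pitch 30.1
```

View pics/s6.png

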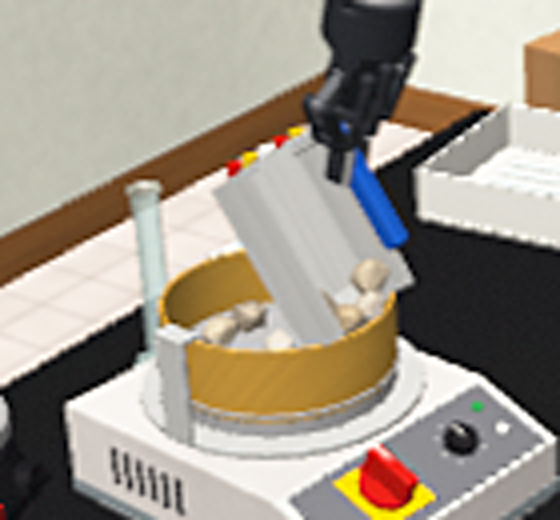

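Request:
apply_moves --pt "0 0 0 0 1" --pt "-0.01 0 0.0024 0 1" --pt "-0.01 0 0.0024 0 1" --pt "-0.01 0 0.0024 0 1" --pt "-0.01 0 0.0024 0 1" --squeeze 120

```text
clock: 30.97
position: [0.5787, -0.019, 0.3133]
ee_rot: [-0.031, 0.993, -0.005, 0.117]
ft_force: [0.1, 0.2, -3.0]
grip_width: 0.191
```

Request:
apply_moves --pt "-0.012 0 0.002 0 1" --pt "-0.012 0 0.002 0 1" --pt "-0.012 0 0.002 0 1" --pt "0 0 0 0 1" --pt "0 0 0 0 1"

```text
clock: 31.38
position: [0.6209, -0.0164, 0.3058]
ee_rot: [-0.031, 0.994, -0.006, 0.108]
ft_force: [-0.2, -0.9, -1.6]
grip_width: 0.192
```

Run:
```python
from h import *
post("s7.png")
```

```text
t 31.3833 p [ 0.6209 -0.0164  0.3058] x [-0.975 -0.063 -0.214] y [-0.061  0.998 -0.019] z [ 0.214 -0.005 -0.977] F [-0.2 -0.9 -1.6] g 0.19180919030200463 q [-0.08  0.13  0.03  1.57  0.01  1.23  1.58]
side 147 front [ 0.571 -0.015  0.273] rear [ 0.616 -0.024  0.31 ] pitch 39.3
scene 12 front [ 0.586 -0.01   0.282] rear [ 0.639 -0.014  0.355] pitch 54.2
```

View pics/s7.png

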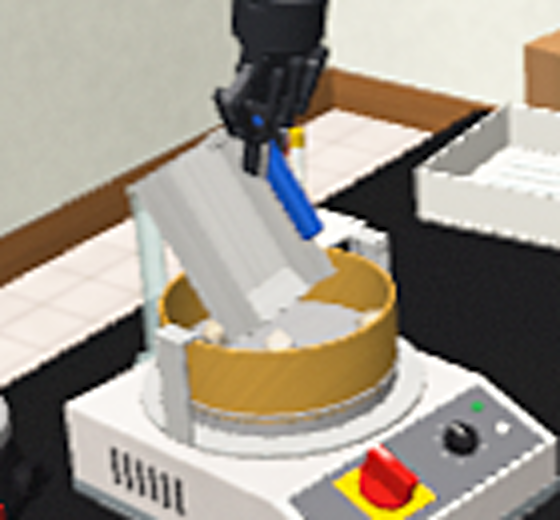

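Request:
apply_moves --pt "-0.004 0 -0.02 0 1" --pt "-0.008 0 -0.036 0 1" --pt "-0.008 0 -0.036 0 1" --pt "0 -0.01 -0.01 0 1" --pt "0.006 -0.02 -0.001 0 1"

```text
clock: 31.9
position: [0.6112, -0.0411, 0.4106]
ee_rot: [-0.035, 0.994, -0.005, 0.104]
ft_force: [0.5, 0.5, -2.7]
grip_width: 0.19
```

Request:
apply_moves --pt "0.012 -0.035 -0.002 0 1" --pt "0.012 -0.035 -0.002 0 1" --pt "0.012 -0.035 -0.002 0 1" --pt "0.012 -0.035 -0.002 0 1" --pt "0.012 -0.035 -0.002 0 1"

```text
clock: 32.32
position: [0.5605, -0.2214, 0.4123]
ee_rot: [-0.04, 0.994, -0.004, 0.106]
ft_force: [0.6, -0.2, -1.8]
grip_width: 0.19
```

Request:
apply_moves --pt "0.012 -0.035 -0.002 0 1" --pt "0.012 -0.035 -0.002 0 1" --pt "0.012 -0.03 -0.002 0 1" --pt "0.008 -0.015 0.01 0 1" --pt "0 0 0.02 0 1"

```text
clock: 32.73
position: [0.5211, -0.3574, 0.3845]
ee_rot: [-0.033, 0.994, -0.008, 0.108]
ft_force: [0.3, -0.7, -1.3]
grip_width: 0.19
```

```bash
cat >> h.py <<'E'
def T(a,b,c):
    m=R.from_quat(manip.get_obs()["ee_rot"]).as_matrix(); print("world",(a,b,c),"tool",(m.T@[a,b,c]).round(4))
E
python3 - <<'E'
from h import *
to(.53,-.335,.16,92.8)
E
```

```text
t 32.7333 p [ 0.5211 -0.3574  0.3845] x [-0.975 -0.067 -0.213] y [-0.063  0.998 -0.023] z [ 0.214 -0.009 -0.977] F [ 0.3 -0.7 -1.3] g 0.18953218114405093 q [ 0.32  0.17  0.31  1.37 -0.17  1.43  2.28]
tool shift [0.0377 0.027  0.2209] yaw of y 93.64 turn 0.84
```

Request:
apply_moves --pt "0.005 0.012 0.025 0 1" --pt "0.008 0.01 0.04 0 1" --pt "0.008 0.004 0.04 0 1" --pt "0.008 0 0.04 0 1" --pt "0.006 0 0.03 0 1"

```text
clock: 33.15
position: [0.5195, -0.3409, 0.2024]
ee_rot: [-0.029, 0.993, -0.012, 0.111]
ft_force: [0.3, -0.3, -2.3]
grip_width: 0.193
```

Run:
```python
from h import *
to(.53,-.335,.15,92.8)
im,d,K,Rc,t=cam("side");P=cloud(d,K,Rc,t);q=P.reshape(-1,3); r,g,b=im.reshape(-1,3).astype(int).T
m=(b>r+60)&(q[:,2]>.09)&(q[:,2]<.35)&(q[:,1]<-.28)&(q[:,1]>-.4)&(q[:,0]>.42); Q=q[m]
l=Q[Q[:,0]<np.percentile(Q[:,0],15)].mean(0);h=Q[Q[:,0]>np.percentile(Q[:,0],85)].mean(0); print(m.sum(),l.round(3),h.round(3),np.degrees(np.arctan2(h[2]-l[2],h[0]-l[0])))
```

```text
t 33.15 p [ 0.5195 -0.3409  0.2024] x [-0.974 -0.059 -0.22 ] y [-0.054  0.998 -0.03 ] z [ 0.221 -0.017 -0.975] F [ 0.3 -0.3 -2.3] g 0.19311387306638964 q [ 0.31  0.2   0.29  1.71 -0.19  1.04  2.3 ]
tool shift [0.001  0.0069 0.0534] yaw of y 93.11 turn 0.31
98 [ 0.471 -0.339  0.172] [ 0.504 -0.339  0.217] 53.372662550200005
```

Request:
apply_moves --pt "0.004 0.003 0.018 0 1" --pt "0.004 0.003 0.016 0 1" --pt "0.002 0 0.008 0 1" --pt "0.001 0 0.004 0 1" --pt "0 0 0 0 1" --squeeze 40

```text
clock: 33.62
position: [0.5135, -0.3351, 0.1473]
ee_rot: [-0.028, 0.994, -0.009, 0.106]
ft_force: [0.4, -0.2, -0.5]
grip_width: 0.189
```

Run:
```python
from h import *
st(); T(.014,0,-.004);T(.013,0,-.006);T(.012,0,-.009);T(.01,0,-.01)
```

```text
t 33.6167 p [ 0.5135 -0.3351  0.1473] x [-0.976 -0.057 -0.21 ] y [-0.053  0.998 -0.024] z [ 0.211 -0.012 -0.977] F [ 0.4 -0.2 -0.5] g 0.18870795699115953 q [ 0.32  0.24  0.28  1.79 -0.21  0.95  2.32]
world (0.014, 0, -0.004) tool [-0.0128 -0.0006  0.0069]
world (0.013, 0, -0.006) tool [-0.0114 -0.0005  0.0086]
world (0.012, 0, -0.009) tool [-0.0098 -0.0004  0.0113]
world (0.01, 0, -0.01) tool [-0.0077 -0.0003  0.0119]
```

Request:
apply_moves --pt "-0.0128 0 0.009 0 1" --pt "-0.0128 0 0.008 0 1" --pt "-0.0114 0 0.0095 0 1" --pt "-0.0114 0 0.0095 0 1" --pt "0 0 0 0 1" --squeeze 20

```text
clock: 34.03
position: [0.5767, -0.3395, 0.1382]
ee_rot: [-0.026, 0.993, -0.014, 0.116]
ft_force: [-0.6, 2.6, -2.6]
grip_width: 0.19
```

```bash
cat >> h.py <<'E'
def hb():
    im,d,K,Rc,t=cam("side");P=cloud(d,K,Rc,t);q=P.reshape(-1,3); r,g,b=im.reshape(-1,3).astype(int).T
    m=(b>r+60)&(q[:,2]>.06)&(q[:,2]<.35)&(q[:,1]<-.28)&(q[:,1]>-.4)&(q[:,0]>.42); Q=q[m]
    l=Q[Q[:,0]<np.percentile(Q[:,0],15)].mean(0);h=Q[Q[:,0]>np.percentile(Q[:,0],85)].mean(0); print(m.sum(),l.round(3),h.round(3),np.degrees(np.arctan2(h[2]-l[2],h[0]-l[0])).round(1))
E
python3 - <<'E'
from h import *
st(); hb()
E
```

```text
t 34.0333 p [ 0.5767 -0.3395  0.1382] x [-0.972 -0.055 -0.229] y [-0.048  0.998 -0.034] z [ 0.231 -0.022 -0.973] F [-0.6  2.6 -2.6] g 0.19014270380954956 q [ 0.3   0.35  0.26  1.67 -0.24  0.93  2.28]
102 [ 0.516 -0.338  0.111] [ 0.57  -0.356  0.127] 16.3
```

Request:
apply_moves --pt "-0.002 0 0.012 0 1" --pt "-0.004 0 0.012 0 1" --pt "-0.006 0 0.012 0 1" --pt "-0.004 0 0.008 0 1" --pt "0 0 0 0 1"

```text
clock: 34.5
position: [0.6193, -0.3468, 0.1271]
ee_rot: [-0.025, 0.99, -0.022, 0.138]
ft_force: [-1.1, 0.5, -0.3]
grip_width: 0.193
```

Run:
```python
from h import *
st(); hb()
```

```text
t 34.5 p [ 0.6193 -0.3468  0.1271] x [-0.961 -0.056 -0.272] y [-0.044  0.998 -0.051] z [ 0.275 -0.037 -0.961] F [-1.1  0.5 -0.3] g 0.19289675250645344 q [ 0.3   0.42  0.25  1.62 -0.27  0.87  2.28]
98 [ 0.548 -0.344  0.115] [ 0.602 -0.343  0.142] 26.8
```

Request:
apply_moves --pt "0.003 0.003 0.012 0 1" --pt "0.003 0.003 0.012 0 1" --pt "0.003 0.002 0.012 0 1" --pt "0.003 0 0.01 0 1" --pt "0.003 0 0.006 0 1"

```text
clock: 34.97
position: [0.6452, -0.357, 0.1098]
ee_rot: [-0.023, 0.984, -0.039, 0.172]
ft_force: [0.9, 1.3, 9.5]
grip_width: 0.194
```

Run:
```python
from h import *
st(); hb()
```

```text
t 34.9667 p [ 0.6452 -0.357   0.1098] x [-0.94  -0.058 -0.338] y [-0.031  0.996 -0.085] z [ 0.341 -0.069 -0.937] F [0.9 1.3 9.5] g 0.19401219625801377 q [ 0.31  0.45  0.23  1.63 -0.3   0.75  2.3 ]
101 [ 0.57  -0.354  0.114] [ 0.656 -0.342  0.144] 18.9
```

Request:
apply_moves --pt "0.003 0.002 0.01 0 1" --pt "0.003 0 0.008 0 1" --pt "0 0 0 0 0.4" --pt "0 0 0 0 0.2" --pt "0 0 0 0 0"

```text
clock: 35.43
position: [0.6528, -0.3649, 0.1046]
ee_rot: [-0.021, 0.982, -0.047, 0.184]
ft_force: [-0.0, 0.1, -0.6]
grip_width: 0.497
```

Request:
apply_moves --pt "0 0 -0.03 0 -0.5" --pt "0 0 -0.04 0 -0.5" --pt "0 0 -0.04 0 -0.5" --pt "0 0 -0.04 0 -0.5" --pt "0 0 -0.03 0 -0.5"

```text
clock: 35.85
position: [0.58, -0.3469, 0.2645]
ee_rot: [-0.02, 0.984, -0.042, 0.174]
ft_force: [0.9, 0.1, 0.1]
grip_width: 0.749
```

Run:
```python
from h import *
st()
for n in("side","scene"):
    im,d,K,Rc,t=cam(n); save(im,n+"_b.png"); P=cloud(d,K,Rc,t);c=im.astype(int)
    m=(c[...,2]>c[...,0]+60)&(P[...,2]>.06)&(P[...,2]<.2)&(P[...,1]<-.25)&(P[...,1]>-.45)&(P[...,0]>.42)
    q=P[m];print(n,m.sum(),cv2.minAreaRect(q[:,:2].astype(np.float32)),np.percentile(q[:,2],[5,50,95]).round(3))
    if n=="side": A=im[80:300,180:400]
    else: B=im[100:320,180:400]
save(cv2.resize(np.hstack([A,B]),None,fx=1.8,fy=2.4,interpolation=cv2.INTER_CUBIC),"ab.png")
```

```text
t 35.85 p [ 0.58   -0.3469  0.2645] x [-0.939 -0.054 -0.34 ] y [-0.025  0.996 -0.09 ] z [ 0.344 -0.076 -0.936] F [0.9 0.1 0.1] g 0.748837494709203 q [ 0.28  0.19  0.28  1.63 -0.2   1.    2.24]
side 125 ((0.6504379510879517, -0.3651772737503052), (0.11590157449245453, 0.030933802947402), 2.8256359100341797) [0.094 0.105 0.112]
scene 98 ((0.6569293737411499, -0.36341041326522827), (0.11659775674343109, 0.022510090842843056), 1.0544410943984985) [0.098 0.105 0.111]
```

View pics/ab.png

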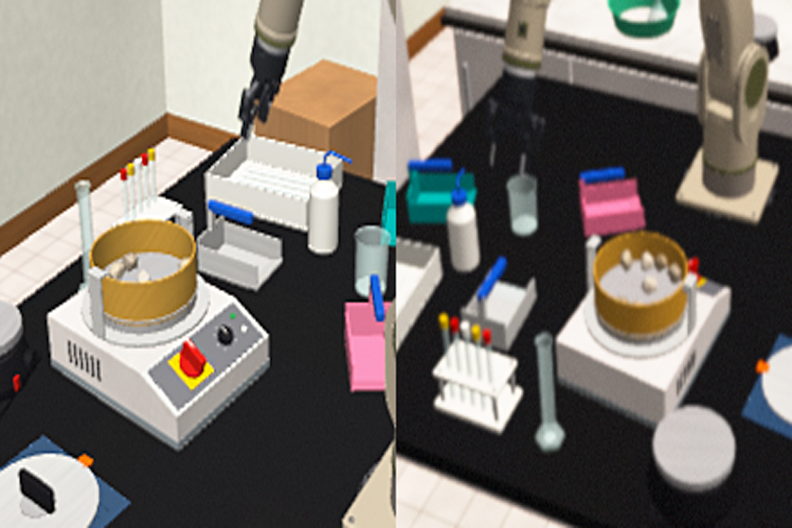

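Request:
apply_moves --pt "0.015 0.02 -0.009 0 -0.5" --pt "0.015 0.038 -0.009 0 -0.5" --pt "0.015 0.038 -0.009 0 -0.5" --pt "0.015 0.038 -0.009 0 -0.5" --pt "0.015 0.038 -0.009 0 -0.5"

```text
clock: 36.37
position: [0.4876, -0.1825, 0.2635]
ee_rot: [-0.015, 0.984, -0.046, 0.174]
ft_force: [0.6, 1.0, -0.4]
grip_width: 0.752
```

Request:
apply_moves --pt "0.015 0.038 -0.009 0 -0.5" --pt "0.015 0.038 -0.009 0 -0.5" --pt "0.015 0.038 -0.009 0 -0.5" --pt "0.015 0.038 -0.009 0 -0.5" --pt "0.015 0.03 -0.009 0 -0.5"

```text
clock: 36.78
position: [0.3945, -0.0016, 0.2573]
ee_rot: [-0.015, 0.984, -0.048, 0.171]
ft_force: [0.6, 0.5, 0.3]
grip_width: 0.751
```

Run:
```python
from h import *
st(); T(-.035,0,0);T(-.035,.02,0);T(0,0,.04)
im,d,K,Rc,t=cam("wrist"); save(im,"w8.png"); P=cloud(d,K,Rc,t); print("sieve px",proj([.615,-.0147,.14],K,Rc,t))
for r in nets.place_of("wrist","lump1_center"): 
    u,v=np.round(r["xy"]).astype(int); print(round(r["conf"],2),u,v,P[v,u].round(3))
```

```text
t 36.7833 p [ 0.3945 -0.0016  0.2573] x [-0.941 -0.045 -0.335] y [-0.012  0.995 -0.1  ] z [ 0.338 -0.09  -0.937] F [0.6 0.5 0.3] g 0.7511358429614136 q [ 0.05 -0.47 -0.22  2.2   0.05  1.08  1.41]
world (-0.035, 0, 0) tool [ 0.0329  0.0004 -0.0118]
world (-0.035, 0.02, 0) tool [ 0.032   0.0203 -0.0136]
world (0, 0, 0.04) tool [-0.0134 -0.004  -0.0375]
sieve px [308.34337414 322.38333178]
```

Request:
apply_moves --pt "0.033 0 -0.012 0 -0.5" --pt "0.033 0 -0.012 0 -0.5" --pt "0.033 0 -0.012 0 -0.5" --pt "0.033 0 -0.012 0 -0.5" --pt "0.033 0 -0.012 0 -0.5"

```text
clock: 37.3
position: [0.3618, -0.0015, 0.229]
ee_rot: [-0.01, 0.988, -0.054, 0.144]
ft_force: [-0.7, -4.9, -0.1]
grip_width: 0.748
```

Run:
```python
from h import *
st(); T(-.035,0,0);T(-.035,.02,0);T(0,0,.04)
```

```text
t 37.3 p [ 0.3618 -0.0015  0.229 ] x [-0.959 -0.036 -0.283] y [-0.005  0.994 -0.11 ] z [ 0.285 -0.104 -0.953] F [-0.7 -4.9 -0.1] g 0.7477941993616262 q [-0.04 -0.5  -0.18  2.26  0.09  1.11  1.35]
world (-0.035, 0, 0) tool [ 0.0335  0.0002 -0.01  ]
world (-0.035, 0.02, 0) tool [ 0.0328  0.02   -0.0121]
world (0, 0, 0.04) tool [-0.0113 -0.0044 -0.0381]
```

Run:
```python
from h import *
o=manip.get_obs(); print(np.round(o["joint_pos"],4),np.round(o["joint_velocities"],3))
```

```text
[-0.0435 -0.4962 -0.1815  2.264   0.0866  1.1069  1.348 ] [-1.939 -0.016  1.368  0.19   0.767  0.183 -0.822]
```

Request:
apply_moves --pt "0 0 0 0 -0.5" --pt "0 0 0 0 -0.5" --pt "0.005 0.015 0.004 0 -0.5" --pt "0.008 0.03 0.006 0 -0.5" --pt "0.008 0.03 0.006 0 -0.5"

```text
clock: 37.72
position: [0.346, 0.0678, 0.1978]
ee_rot: [-0.006, 0.988, -0.053, 0.142]
ft_force: [1.1, 0.6, -0.6]
grip_width: 0.748
```

Request:
apply_moves --pt "0.01 0.03 0.004 0 -0.5" --pt "0.01 0.03 0.004 0 -0.5" --pt "0.01 0.03 0.004 0 -0.5" --pt "0.01 0.03 0.004 0 -0.5" --pt "0.01 0.03 0.004 0 -0.5"

```text
clock: 38.13
position: [0.3008, 0.223, 0.1471]
ee_rot: [-0.008, 0.989, -0.048, 0.142]
ft_force: [1.3, -0.5, -0.7]
grip_width: 0.745
```

Run:
```python
from h import *
o=st(); print(np.round(o["joint_velocities"],2)); p=o["position"][:2]; u=-p/np.hypot(*p); T(*(u*.02).round(4),0); T(*(u*.015).round(4),-.012)
```

```text
t 38.1333 p [0.3008 0.223  0.1471] x [-0.959 -0.03  -0.28 ] y [-0.003  0.995 -0.098] z [ 0.282 -0.093 -0.955] F [ 1.3 -0.5 -0.7] g 0.744950666953328 q [-0.16 -0.29 -0.75  2.26  0.1   1.    0.64]
[-0.03  0.68 -1.05 -0.28  0.36 -0.15 -1.31]
world (np.float64(-0.0161), np.float64(-0.0119), 0) tool [ 0.0158 -0.0118 -0.0034]
world (np.float64(-0.012), np.float64(-0.0089), -0.012) tool [ 0.0151 -0.0076  0.0089]
```

Request:
apply_moves --pt "0.016 -0.012 0 0 -0.5" --pt "0.016 -0.012 0 0 -0.5" --pt "0.016 -0.012 0 0 -0.5" --pt "0.016 -0.012 0 0 -0.5" --pt "0.016 -0.012 0 0 -0.5"

```text
clock: 38.55
position: [0.2258, 0.1824, 0.1341]
ee_rot: [-0.018, 0.99, -0.047, 0.13]
ft_force: [-0.2, -0.1, 1.3]
grip_width: 0.751
```

Request:
apply_moves --pt "0.016 -0.01 0 0 -0.5" --pt "0.016 -0.01 0 0 -0.5" --pt "0.016 -0.01 0 0 -0.5" --pt "0.016 -0.01 0 0 -0.5" --pt "0.016 -0.01 0 0 -0.5"

```text
clock: 38.97
position: [0.173, 0.1829, 0.1467]
ee_rot: [-0.017, 0.991, -0.066, 0.112]
ft_force: [-0.2, 0.6, 0.0]
grip_width: 0.746
```

Run:
```python
from h import *
o=st(); print(np.round(o["joint_velocities"],2)); p=o["position"][:2]; u=-p/np.hypot(*p); T(*(u*.02).round(4),0); T(*(u*.015).round(4),-.012)
```

```text
t 38.9667 p [0.173  0.1829 0.1467] x [-0.974 -0.049 -0.22 ] y [-0.019  0.991 -0.135] z [ 0.224 -0.128 -0.966] F [-0.2  0.6  0. ] g 0.7459498097775342 q [-0.84 -0.5  -0.39  2.42  0.08  1.23  0.39]
[-1.06  0.    0.44 -0.    0.15  0.37 -0.67]
world (np.float64(-0.0137), np.float64(-0.0145), 0) tool [ 0.0141 -0.0141 -0.0012]
world (np.float64(-0.0103), np.float64(-0.0109), -0.012) tool [ 0.0132 -0.009   0.0107]
```

Request:
apply_moves --pt "-0.012 -0.01 -0.005 0 -0.5" --pt "-0.014 -0.03 0 0 -0.5" --pt "-0.013 -0.032 0 0 -0.5" --pt "-0.012 -0.032 0 0 -0.5" --pt "-0.011 -0.032 0 0 -0.5"

```text
clock: 39.38
position: [0.2588, 0.1078, 0.1539]
ee_rot: [-0.045, 0.991, -0.079, 0.1]
ft_force: [0.5, 0.5, 0.4]
grip_width: 0.749
```

Request:
apply_moves --pt "-0.011 -0.032 0 0 -0.5" --pt "-0.011 -0.032 0 0 -0.5" --pt "-0.011 -0.032 0 0 -0.5" --pt "-0.01 -0.032 0 0 -0.5" --pt "-0.01 -0.032 0 0 -0.5"

```text
clock: 39.8
position: [0.3262, -0.023, 0.1777]
ee_rot: [-0.049, 0.991, -0.079, 0.097]
ft_force: [-0.1, 0.5, 0.9]
grip_width: 0.749
```

Run:
```python
from h import *
o=st(); print(np.round(o["joint_velocities"],2)); T(-.017,.007,0)
```

```text
t 39.8 p [ 0.3262 -0.023   0.1777] x [-0.976 -0.113 -0.184] y [-0.083  0.983 -0.166] z [ 0.199 -0.147 -0.969] F [-0.1  0.5  0.9] g 0.7486109250580528 q [-0.2  -0.49 -0.06  2.36  0.18  1.12  1.35]
[ 0.26  0.13  1.   -0.26  0.34 -0.06  1.06]
world (-0.017, 0.007, 0) tool [ 0.0158  0.0083 -0.0044]
```

Request:
apply_moves --pt "0.006 -0.02 0.002 0 -0.5" --pt "0.006 -0.03 0.002 0 -0.5" --pt "0.006 -0.03 0.002 0 -0.5" --pt "0.006 -0.03 0.002 0 -0.5" --pt "0.006 -0.02 0.002 0 -0.5"

```text
clock: 40.22
position: [0.3151, -0.145, 0.1846]
ee_rot: [-0.051, 0.991, -0.075, 0.099]
ft_force: [0.4, -0.3, -0.4]
grip_width: 0.75
```

Request:
apply_moves --pt "0.016 0.011 -0.005 0 -0.5" --pt "0.016 0.011 -0.005 0 -0.5" --pt "0.016 0.011 -0.005 0 -0.5" --pt "0.016 0.011 -0.005 0 -0.5" --pt "0.016 0.011 -0.005 0 -0.5"

```text
clock: 40.63
position: [0.2929, -0.1237, 0.1663]
ee_rot: [-0.047, 0.994, -0.062, 0.078]
ft_force: [-0.5, 0.4, 0.4]
grip_width: 0.749
```

Request:
apply_moves --pt "0.016 0.011 -0.005 0 -0.5" --pt "0.016 0.011 -0.005 0 -0.5" --pt "0.016 0.011 -0.005 0 -0.5" --pt "0 0 0 0 -0.5" --pt "0 0 0 0 -0.5"

```text
clock: 41.05
position: [0.279, -0.1002, 0.1502]
ee_rot: [-0.052, 0.996, -0.054, 0.056]
ft_force: [0.3, -0.3, 0.5]
grip_width: 0.753
```

Run:
```python
from h import *
o=st(); print(np.round(o["joint_velocities"],2)); T(.02,.03,.01);T(.03,.03,.0)
```

```text
t 41.05 p [ 0.279  -0.1002  0.1502] x [-0.988 -0.109 -0.106] y [-0.097  0.989 -0.113] z [ 0.117 -0.102 -0.988] F [ 0.3 -0.3  0.5] g 0.7530727785062002 q [ 0.45 -0.5  -0.27  2.4  -0.06  1.09  1.9 ]
[ 0.03  0.   -0.06  0.01 -0.04 -0.    0.03]
world (0.02, 0.03, 0.01) tool [-0.0241  0.0266 -0.0106]
world (0.03, 0.03, 0.0) tool [-0.0329  0.0268  0.0005]
```

Request:
apply_moves --pt "0.016 0.008 -0.007 0 -0.5" --pt "0.016 0.008 -0.007 0 -0.5" --pt "0.016 0.008 -0.007 0 -0.5" --pt "0.016 0.008 -0.007 0 -0.5" --pt "0.016 0.008 -0.007 0 -0.5"

```text
clock: 41.47
position: [0.261, -0.0811, 0.1438]
ee_rot: [-0.053, 0.997, -0.046, 0.028]
ft_force: [0.2, -1.2, 0.1]
grip_width: 0.747
```

Request:
apply_moves --pt "0.016 0.008 -0.007 0 -0.5" --pt "0.016 0.008 -0.007 0 -0.5" --pt "0.016 0.008 -0.007 0 -0.5" --pt "0 0 0 0 -0.5" --pt "0 0 0 0 -0.5"

```text
clock: 41.88
position: [0.2488, -0.0677, 0.1433]
ee_rot: [-0.05, 0.998, -0.042, 0.007]
ft_force: [-0.2, 0.5, -0.0]
grip_width: 0.75
```

Run:
```python
from h import *
o=st(); print(np.round(o["joint_velocities"],2)); T(.02,.03,.01);T(.03,.03,.0)
```

```text
t 41.8833 p [ 0.2488 -0.0677  0.1433] x [-0.995 -0.1   -0.01 ] y [-0.098  0.991 -0.085] z [ 0.019 -0.084 -0.996] F [-0.2  0.5 -0. ] g 0.7500562580368231 q [ 0.25 -0.5  -0.21  2.42 -0.02  1.19  1.74]
[ 0.   -0.   -0.01  0.   -0.01  0.01 -0.01]
world (0.02, 0.03, 0.01) tool [-0.023   0.0269 -0.0121]
world (0.03, 0.03, 0.0) tool [-0.0328  0.0268 -0.002 ]
```

Request:
apply_moves --pt "-0.016 0.018 -0.008 0 -1" --pt "-0.0315 0.035 -0.008 0 -1" --pt "-0.0315 0.035 -0.008 0 -1" --pt "-0.0315 0.035 -0.008 0 -1" --pt "-0.0315 0.035 -0.008 0 -1"

```text
clock: 42.3
position: [0.3613, 0.0884, 0.1684]
ee_rot: [-0.044, 0.998, -0.041, 0.008]
ft_force: [0.9, -0.4, 0.5]
grip_width: 1.001
```

Request:
apply_moves --pt "-0.0315 0.035 -0.008 0 -1" --pt "-0.0315 0.035 -0.008 0 -1" --pt "-0.0315 0.035 -0.008 0 -1" --pt "-0.0315 0.035 -0.006 0 -1" --pt "-0.025 0.028 -0.005 0 -1"

```text
clock: 42.72
position: [0.484, 0.2532, 0.1888]
ee_rot: [-0.041, 0.998, -0.039, 0.009]
ft_force: [0.4, -0.7, 0.1]
grip_width: 0.998
```

Request:
apply_moves --pt "-0.015 0.015 0 4 -1" --pt "-0.005 0.008 0 5 -1" --pt "0 0 0 0 -1"

```text
clock: 42.97
position: [0.5065, 0.285, 0.1854]
ee_rot: [0.039, 0.999, -0.035, 0.011]
ft_force: [0.2, 0.0, 0.9]
grip_width: 1.001
```

Run:
```python
from h import *
im,d,K,Rc,t=cam("wrist"); save(im,"w9.png"); q=cloud(d,K,Rc,t).reshape(-1,3); c=im.reshape(-1,3).astype(int)
m=(abs(q[:,2]-.051)<.005)&(c.max(1)<75)&(abs(q[:,0]-.555)<.05)&(abs(q[:,1]-.354)<.03)
(cx,cy),wh,a=cv2.minAreaRect(q[m][:,:2].astype(np.float32)); print(m.sum(),cx,cy,wh,a)
to(cx,cy,.035,86.7); T(0,0,-.03)
```

```text
1113 0.5542993545532227 0.35428091883659363 (0.013832042925059795, 0.07334079593420029) 86.1680908203125
t 43.0167 p [0.5061 0.2839 0.1853] x [-0.997  0.073 -0.024] y [ 0.074  0.995 -0.071] z [ 0.019 -0.073 -0.997] F [-1.  -0.4 -1. ] g 1.0019005063770439 q [-0.1   0.35 -0.65  1.6   0.29  1.31  0.69]
tool shift [-0.0393  0.0843  0.1457] yaw of y 85.73 turn -0.97
world (0, 0, -0.03) tool [0.0007 0.0021 0.0299]
```

Request:
apply_moves --pt "-0.013 0.028 0.01 -1 -1" --pt "-0.013 0.028 0.02 0 -1" --pt "-0.01 0.022 0.03 0 -1" --pt "-0.003 0.006 0.03 0 -1" --pt "0 0 0.015 0 -1"

```text
clock: 43.43
position: [0.5571, 0.3556, 0.0772]
ee_rot: [0.023, 0.999, -0.036, 0.015]
ft_force: [-0.3, -0.9, -0.3]
grip_width: 0.996
```

Run:
```python
from h import *
to(.5543,.3543,.030,86.5)
```

```text
t 43.4333 p [0.5571 0.3556 0.0772] x [-0.998  0.046 -0.031] y [ 0.048  0.996 -0.07 ] z [ 0.028 -0.072 -0.997] F [-0.3 -0.9 -0.3] g 0.9960070107335127 q [-0.25  0.62 -0.6   1.48  0.44  1.2   0.59]
tool shift [0.0042 0.0019 0.0471] yaw of y 87.26 turn 0.76
```

Request:
apply_moves --pt "0.003 0.002 0.018 0.7 -0.5" --pt "0.001 0 0.015 0 -0.3" --pt "0 0 0.008 0 -0.3" --pt "0 0 0.002 0 0.4" --pt "0 0 0 0 1" --squeeze 60

```text
clock: 43.85
position: [0.5526, 0.3476, 0.0284]
ee_rot: [0.025, 0.999, -0.038, 0.012]
ft_force: [-0.8, 0.3, -0.1]
grip_width: 0.378
```

Request:
apply_moves --pt "0 0 0 0 1" --pt "0 0 0 0 1" --pt "0 0 0 0 1" --squeeze 100

```text
clock: 44.1
position: [0.5542, 0.3484, 0.0327]
ee_rot: [0.024, 0.999, -0.037, 0.014]
ft_force: [-1.5, 0.6, -0.1]
grip_width: 0.142
```

Run:
```python
from h import *
to(.5543,.3543,.028,86.5);T(0,0,.04)
```

```text
t 44.1 p [0.5542 0.3484 0.0327] x [-0.998  0.048 -0.029] y [ 0.05   0.996 -0.073] z [ 0.026 -0.074 -0.997] F [-1.5  0.6 -0.1] g 0.1420596196896294 q [-0.25  0.65 -0.59  1.53  0.46  1.12  0.56]
tool shift [0.0003 0.0063 0.0043] yaw of y 87.13 turn 0.63
world (0, 0, 0.04) tool [-0.0012 -0.0029 -0.0399]
```

Request:
apply_moves --pt "-0.0006 -0.0015 -0.02 0 1" --pt "-0.0012 -0.003 -0.04 0 1" --pt "-0.0012 -0.003 -0.04 0 1" --pt "-0.001 -0.003 -0.04 -5 1" --pt "-0.001 -0.003 -0.04 -5 1"

```text
clock: 44.52
position: [0.5504, 0.3444, 0.2129]
ee_rot: [-0.066, 0.997, -0.042, 0.004]
ft_force: [1.3, 1.1, -3.1]
grip_width: 0.141
```

Request:
apply_moves --pt "-0.001 -0.003 -0.04 -5 1" --pt "-0.001 -0.003 -0.035 -5 1" --pt "0 0 0 -4.5 1" --pt "0 0 0 0 1"

```text
clock: 44.85
position: [0.553, 0.3462, 0.3051]
ee_rot: [-0.2, 0.979, -0.039, 0.006]
ft_force: [-0.6, 0.5, -4.1]
grip_width: 0.137
```

Run:
```python
from h import *
to(.615,-.0147,.30,111)
T(.0062,-.0365,.0)
```

```text
t 44.85 p [0.553  0.3462 0.3051] x [-0.92  -0.391  0.003] y [-0.39   0.917 -0.078] z [ 0.028 -0.073 -0.997] F [-0.6  0.5 -4.1] g 0.13739174140428162 q [-0.18  0.47 -0.73  1.21  0.38  1.6   1.12]
tool shift [ 0.0841 -0.3549  0.0333] yaw of y 113.04 turn 2.04
world (0.0062, -0.0365, 0.0) tool [ 0.0086 -0.0359  0.0029]
```

Request:
apply_moves --pt "0.0043 -0.018 0.001 0 1" --pt "0.0086 -0.036 0.002 0 1" --pt "0.0086 -0.036 0.002 0 1" --pt "0.0086 -0.036 0.002 0 1" --pt "0.0086 -0.036 0.002 0 1"

```text
clock: 45.27
position: [0.5756, 0.187, 0.307]
ee_rot: [-0.202, 0.979, -0.036, 0.005]
ft_force: [1.3, -0.3, -3.5]
grip_width: 0.132
```

Request:
apply_moves --pt "0.0086 -0.036 0.002 0 1" --pt "0.0086 -0.036 0.002 0 1" --pt "0.0086 -0.036 0.002 0 1" --pt "0.0086 -0.034 0.002 0 1" --pt "0.006 -0.025 0.002 2 1"

```text
clock: 45.68
position: [0.6016, 0.0045, 0.3061]
ee_rot: [-0.177, 0.984, -0.037, 0.004]
ft_force: [1.0, 0.6, -2.9]
grip_width: 0.135
```

Request:
apply_moves --pt "0.002 -0.01 0 0 1" --pt "0 0 0 0 1" --pt "0 0 0 0 1"

```text
clock: 45.93
position: [0.6024, -0.0151, 0.3044]
ee_rot: [-0.167, 0.985, -0.038, 0.001]
ft_force: [-0.8, 0.2, -3.1]
grip_width: 0.138
```

Run:
```python
from h import *
to(.615,-.0155,.22,111)
T(0,0,-.01)
```

```text
t 45.9333 p [ 0.6024 -0.0151  0.3044] x [-0.944 -0.33   0.01 ] y [-0.33   0.941 -0.075] z [ 0.015 -0.074 -0.997] F [-0.8  0.2 -3.1] g 0.13762282693546288 q [ 0.39  0.3  -0.61  1.4   0.25  1.5   1.69]
tool shift [-0.0126  0.0018  0.0844] yaw of y 109.31 turn -1.69
world (0, 0, -0.01) tool [-0.0001  0.0007  0.01  ]
```

Request:
apply_moves --pt "-0.007 0.002 0.015 -2.5 1" --pt "-0.005 0.002 0.025 0 1" --pt "0 0.001 0.02 0 1" --pt "0 0.001 0.01 0 1" --pt "0 0 0 0 1"

```text
clock: 46.35
position: [0.6122, -0.0022, 0.2322]
ee_rot: [-0.192, 0.981, -0.037, 0.002]
ft_force: [0.8, -8.9, -1.0]
grip_width: 0.139
```

Run:
```python
from h import *
to(.615,-.0155,.215,111.8)
T(0,0,-.01)
```

```text
t 46.35 p [ 0.6122 -0.0022  0.2322] x [-0.926 -0.378  0.011] y [-0.377  0.923 -0.074] z [ 0.018 -0.073 -0.997] F [ 0.8 -8.9 -1. ] g 0.13883100633261813 q [ 0.37  0.35 -0.61  1.49  0.28  1.37  1.69]
tool shift [ 0.0022 -0.0121  0.0181] yaw of y 112.23 turn 0.43
world (0, 0, -0.01) tool [-0.0001  0.0007  0.01  ]
```

Request:
apply_moves --pt "0 -0.005 -0.003 0 1" --pt "0.002 -0.007 0 0 1" --pt "0.001 0 0.006 0 1" --pt "0 0 0.006 0 1" --pt "0 0 0.004 0 1"

```text
clock: 46.77
position: [0.6158, -0.0126, 0.2248]
ee_rot: [-0.194, 0.98, -0.038, 0.005]
ft_force: [-5.5, -6.1, 17.6]
grip_width: 0.139
```

Run:
```python
from h import *
to(.615,-.0155,.215,111.8)
```

```text
t 46.7667 p [ 0.6158 -0.0126  0.2248] x [-0.925 -0.38   0.004] y [-0.379  0.922 -0.076] z [ 0.025 -0.072 -0.997] F [-5.5 -6.1 17.6] g 0.13936708105441076 q [ 0.38  0.36 -0.61  1.5   0.28  1.35  1.7 ]
tool shift [ 0.0018 -0.0016  0.01  ] yaw of y 112.36 turn 0.56
```

Request:
apply_moves --pt "0 0 0 0 0.5" --pt "0 0 0 0 0.5" --pt "0 0 0 0 0.5" --pt "0 0 -0.001 0 0.5" --squeeze 20

```text
clock: 47.1
position: [0.6167, -0.0115, 0.2274]
ee_rot: [-0.194, 0.98, -0.038, 0.007]
ft_force: [0.3, -0.9, 0.4]
grip_width: 0.249
```

```bash
cat >> h.py <<'E'
def lid():
    im,d,K,Rc,t=cam("wrist"); save(im,"lid.png"); q=cloud(d,K,Rc,t).reshape(-1,3); c=im.reshape(-1,3).astype(int); r,g,b=c.T
    m=(abs(q[:,2]-.2)<.012)&(abs(r-b)<30)&(r>100)&(np.hypot(q[:,0]-.615,q[:,1]+.0147)<.098)
    A=np.c_[q[m][:,:2]-[.615,-.0147],np.ones(m.sum())]; s=np.linalg.lstsq(A,q[m][:,2],rcond=None)[0]; print("plate n",m.sum(),"slope x,y",s[:2].round(3),"z at centre",s[2].round(4))
    m=(r>190)&(b<110)&(g>70)&(g<180)&(abs(q[:,2]-.2)<.02)&(abs(q[:,0]-.615)<.15)
    if m.sum()>10: print("lug px",m.sum(),q[m].mean(0).round(4),np.degrees(np.arctan2(q[m][:,1].mean()+.0147,q[m][:,0].mean()-.615)).round(1))
    m=(abs(q[:,2]-.233)<.008)&(c.max(1)<75)&(abs(q[:,0]-.615)<.05)&(abs(q[:,1]+.0147)<.05)
    if m.sum()>20: print("fin",m.sum(),cv2.minAreaRect(q[m][:,:2].astype(np.float32)),np.median(q[m][:,2]))
E
python3 - <<'E'
from h import *
st();lid()
E
```

```text
t 47.1 p [ 0.6167 -0.0115  0.2274] x [-0.925 -0.38   0.   ] y [-0.379  0.922 -0.076] z [ 0.029 -0.071 -0.997] F [ 0.3 -0.9  0.4] g 0.2490704365848846 q [ 0.38  0.36 -0.61  1.49  0.28  1.35  1.7 ]
plate n 72756 slope x,y [0.077 0.084] z at centre 0.2029
lug px 3417 [0.6086 0.0143 0.2047] 102.5
fin 5161 ((0.6153490543365479, -0.012314040213823318), (0.043502289801836014, 0.07029436528682709), 87.90768432617188) 0.2373906623427347
```

View pics/lid.png

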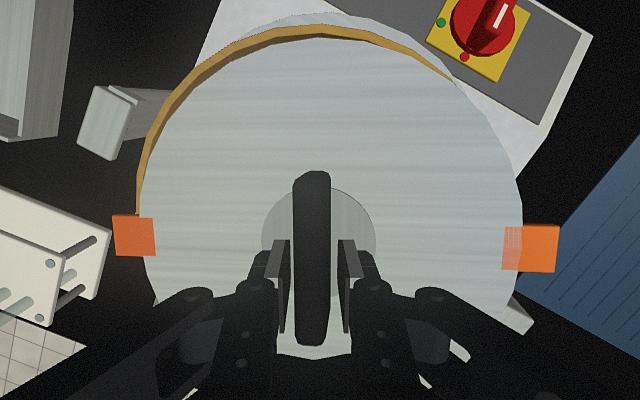

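Request:
apply_moves --pt "0 0 0.002 0 1" --pt "0 0 0 0 1" --pt "0 0 0 0 1" --pt "0 0 -0.004 0 1" --pt "0.004 -0.002 0 0 1" --squeeze 50

```text
clock: 47.57
position: [0.6151, -0.0145, 0.2315]
ee_rot: [-0.194, 0.98, -0.038, 0.009]
ft_force: [18.4, 8.9, 5.3]
grip_width: 0.147
```

Request:
apply_moves --pt "0.002 -0.002 0 0 1" --pt "0 0 0.004 0 1" --pt "0 0 0.004 0 1" --pt "0 0 0.004 0 1" --pt "0 0 0.002 0 1"

```text
clock: 47.98
position: [0.6193, -0.0134, 0.2222]
ee_rot: [-0.196, 0.98, -0.036, 0.018]
ft_force: [-7.2, -1.7, 15.4]
grip_width: 0.15
```

Request:
apply_moves --pt "0 0 0 0 0.4" --pt "0 0 0 0 0.4" --pt "0 0 0 0 0.4" --pt "0 0 0 0 0.4" --squeeze 20

```text
clock: 48.32
position: [0.6186, -0.0137, 0.2216]
ee_rot: [-0.196, 0.98, -0.036, 0.017]
ft_force: [0.6, -0.3, -0.7]
grip_width: 0.297
```

Run:
```python
from h import *
st();lid()
```

```text
t 48.3167 p [ 0.6186 -0.0137  0.2216] x [-0.923 -0.385 -0.019] y [-0.383  0.921 -0.078] z [ 0.048 -0.065 -0.997] F [ 0.6 -0.3 -0.7] g 0.2969806185959469 q [ 0.39  0.35 -0.61  1.51  0.28  1.31  1.71]
plate n 79718 slope x,y [0.024 0.013] z at centre 0.1982
lug px 2704 [0.5946 0.0433 0.1983] 109.4
fin 6134 ((0.6170874238014221, -0.012827672064304352), (0.04958052188158035, 0.06716107577085495), 79.21524810791016) 0.2335747651071321
```

Request:
apply_moves --pt "0.003 0.001 0.005 0 0.6" --pt "0 0 0.004 0 0.6" --pt "0 0 0 0 0.6" --pt "0 0 0 6 0.6" --pt "0 0 0 6 0.6"

```text
clock: 48.78
position: [0.6152, -0.0158, 0.2106]
ee_rot: [-0.091, 0.995, -0.035, 0.02]
ft_force: [1.3, 1.4, 4.1]
grip_width: 0.197
```

Request:
apply_moves --pt "0 0 0 6 0.6" --pt "0 0 0 6 0.6" --pt "0 0 0 6 0.6" --pt "0 0 0 6 0.6" --pt "0 0 0 4 0.6"

```text
clock: 49.2
position: [0.6161, -0.0163, 0.2116]
ee_rot: [0.164, 0.986, -0.029, 0.03]
ft_force: [5.0, 0.4, 0.2]
grip_width: 0.198
```

Run:
```python
from h import *
o=st();print(np.round(o["torque"],2));lid();to(.615,-.0147)
```

```text
t 49.2 p [ 0.6161 -0.0163  0.2116] x [-0.944  0.322 -0.068] y [ 0.326  0.944 -0.047] z [ 0.049 -0.067 -0.997] F [5.  0.4 0.2] g 0.19759283264934963 q [ 0.32  0.33 -0.5   1.54  0.24  1.28  1.01]
[ 0.78 -0.63  1.34]
plate n 84587 slope x,y [0.038 0.01 ] z at centre 0.1987
lug px 259 [0.6229 0.0474 0.1995] 82.7
fin 6533 ((0.614701509475708, -0.01061304286122322), (0.07042281329631805, 0.03969629481434822), 10.381213188171387) 0.233965236659951
t 49.25 p [ 0.6163 -0.0162  0.2117] x [-0.943  0.326 -0.069] y [ 0.329  0.943 -0.047] z [ 0.05  -0.067 -0.997] F [2.4 0.7 1. ] g 0.19971451978351037 q [ 0.32  0.33 -0.5   1.54  0.24  1.28  1.01]
tool shift [ 0.0017  0.001  -0.0002] yaw of y 70.77 turn None
```

Request:
apply_moves --pt "0 0 0 0 0.2" --pt "0 0 0 0 0" --pt "-0.003 -0.002 -0.03 0 0" --pt "-0.003 -0.002 -0.04 -6.7 0" --pt "-0.002 -0.002 -0.03 -6.7 0.2"

```text
clock: 49.67
position: [0.6133, -0.0184, 0.3061]
ee_rot: [0.043, 0.998, -0.033, 0.018]
ft_force: [1.0, 0.9, 0.6]
grip_width: 0.406
```

Run:
```python
from h import *
lid()
im,d,K,Rc,t=cam("wrist"); q=cloud(d,K,Rc,t).reshape(-1,3); c=im.reshape(-1,3).astype(int);r,g,b=c.T
m=(q[:,2]>.224)&(q[:,2]<.24)&(c.max(1)<75)&(abs(q[:,0]-.615)<.045)&(abs(q[:,1]+.0147)<.02); print(m.sum(),cv2.minAreaRect(q[m][:,:2].astype(np.float32)),np.median(q[m][:,2]))
m=(abs(q[:,2]-.206)<.006)&(abs(q[:,1]-.1)<.03)&(abs(q[:,0]-.627)<.03)&(abs(r-b)<30); print("claw z",m.sum(),q[m].mean(0) if m.sum() else 0)
```

```text
plate n 45326 slope x,y [0.016 0.007] z at centre 0.1982
lug px 1432 [ 0.5784 -0.0248  0.1961] -164.5
fin 923 ((0.6178035140037537, -0.014437871053814888), (0.013522668741643429, 0.07446832954883575), 86.24488067626953) 0.2331582689938925
564 ((0.6176102161407471, -0.013964982703328133), (0.013429936952888966, 0.07422228902578354), 85.70599365234375) 0.2325924135106561
claw z 1319 [0.62579067 0.09836454 0.2061753 ]
```

Request:
apply_moves --pt "0.02 0.005 0 0 0.3" --pt "0.034 0.009 0 0 0.45" --pt "0.034 0.009 0 0 0.45" --pt "0.034 0.009 0 0 0.45" --pt "0.032 0.009 0.005 0 0.45"

```text
clock: 50.18
position: [0.4648, 0.0328, 0.2907]
ee_rot: [0.046, 0.998, -0.032, 0.021]
ft_force: [0.1, 0.1, 0.3]
grip_width: 0.272
```

Run:
```python
from h import *
to(.454,.0465,.104,84.2); T(0,0,-.02)
im,d,K,Rc,t=cam("wrist"); q=cloud(d,K,Rc,t).reshape(-1,3); c=im.reshape(-1,3).astype(int); r,g,b=c.T
m=(r>g+70)&(r>b+60)&(q[:,0]<.52)&(q[:,0]>.4)&(abs(q[:,1]-.047)<.04)&(q[:,2]>.104)&(q[:,2]<.135)
print(m.sum(),cv2.minAreaRect(q[m][:,:2].astype(np.float32)) if m.sum()>5 else 0)
```

```text
t 50.1833 p [0.4648 0.0328 0.2907] x [-0.995  0.09  -0.045] y [ 0.093  0.994 -0.061] z [ 0.04  -0.065 -0.997] F [0.1 0.1 0.3] g 0.27185626868771917 q [ 0.4  -0.05 -0.59  1.76  0.04  1.39  1.28]
tool shift [0.0204 0.0241 0.1848] yaw of y 84.67 turn 0.47
world (0, 0, -0.02) tool [0.0009 0.0012 0.0199]
582 ((0.4530617892742157, 0.04736043140292168), (0.012964409776031971, 0.05162946879863739), 84.11349487304688)
```

Request:
apply_moves --pt "0.008 0.01 0.03 0 0.45" --pt "0.008 0.009 0.04 0 0.45" --pt "0.004 0.005 0.04 0 0.45" --pt "0 0 0.035 0 0.45" --pt "0 0 0.012 0 0.45"

```text
clock: 50.65
position: [0.4443, 0.0505, 0.1259]
ee_rot: [0.042, 0.998, -0.035, 0.024]
ft_force: [-1.0, -0.3, 0.0]
grip_width: 0.28
```

Run:
```python
from h import *
to(.454,.0465,.102,84.2)
```

```text
t 50.65 p [0.4443 0.0505 0.1259] x [-0.995  0.082 -0.05 ] y [ 0.085  0.994 -0.067] z [ 0.045 -0.071 -0.996] F [-1.  -0.3  0. ] g 0.2801271278395155 q [ 0.35  0.05 -0.64  2.04  0.13  1.04  1.14]
tool shift [-0.0087 -0.0015  0.0246] yaw of y 85.1 turn 0.9
```

Request:
apply_moves --pt "-0.008 -0.002 0.01 0 0.45" --pt "-0.001 0 0.01 0 0.45" --pt "0 0 0.002 0 0.45" --pt "0 0 0 7 0.45" --pt "0 0 0 7 0.45"

```text
clock: 51.07
position: [0.4496, 0.0451, 0.0974]
ee_rot: [0.163, 0.986, -0.032, 0.023]
ft_force: [-0.1, -0.3, -1.1]
grip_width: 0.273
```

Request:
apply_moves --pt "0 0 0 7 0.45" --pt "0 0 0 7 0.45" --pt "0 0 0 7 0.45" --pt "0 0 0 7 0.45" --pt "0 0 0 7 0.45"

```text
clock: 51.48
position: [0.4492, 0.0485, 0.0983]
ee_rot: [0.459, 0.888, -0.022, 0.032]
ft_force: [2.2, 2.0, -1.9]
grip_width: 0.273
```

Request:
apply_moves --pt "0 0 0 6 0.45" --pt "0 0 0 4 0.45" --pt "0 0 -0.02 0 0.2" --pt "0 0 -0.04 0 0" --pt "0 0 -0.04 0 0"

```text
clock: 51.9
position: [0.4411, 0.0555, 0.1957]
ee_rot: [0.541, 0.84, -0.021, 0.029]
ft_force: [1.6, -0.5, -0.1]
grip_width: 0.5
```

Request:
apply_moves --pt "0 0 -0.04 0 0" --pt "0 0 -0.03 0 0" --pt "0 0 0 0 0"

```text
clock: 52.15
position: [0.4402, 0.0621, 0.2773]
ee_rot: [0.54, 0.841, -0.017, 0.033]
ft_force: [0.3, -0.3, -0.5]
grip_width: 0.503
```

Run:
```python
from h import *
st()
for n in("wrist","side"):
    im,d,K,Rc,t=cam(n); q=cloud(d,K,Rc,t).reshape(-1,3); c=im.reshape(-1,3).astype(int); r,g,b=c.T
    m=(r>g+70)&(r>b+60)&(q[:,0]<.52)&(q[:,0]>.4)&(abs(q[:,1]-.047)<.04)&(q[:,2]>.104)&(q[:,2]<.135)
    print(n,m.sum(),cv2.minAreaRect(q[m][:,:2].astype(np.float32)) if m.sum()>5 else 0)
    if n=="side":
        m=(q[:,2]>.222)&(q[:,2]<.245)&(c.max(1)<75)&(abs(q[:,0]-.615)<.06)&(abs(q[:,1]+.0147)<.04); print("fin",m.sum(),cv2.minAreaRect(q[m][:,:2].astype(np.float32)) if m.sum()>5 else 0)
        m=(b>r+60)&(q[:,2]>.06)&(q[:,2]<.2)&(q[:,1]<-.25)&(q[:,1]>-.45)&(q[:,0]>.42); print("bar",m.sum(),np.median(q[m],0))
```

```text
t 52.15 p [0.4402 0.0621 0.2773] x [-0.414  0.907 -0.074] y [0.91  0.416 0.007] z [ 0.037 -0.065 -0.997] F [ 0.3 -0.3 -0.5] g 0.5027754288892236 q [ 0.31 -0.09 -0.56  1.83  0.02  1.37  0.17]
wrist 762 ((0.45151934027671814, 0.048231128603219986), (0.015360559336841106, 0.04845922067761421), 25.184810638427734)
side 40 ((0.44845956563949585, 0.05066826939582825), (0.013249589130282402, 0.04993137717247009), 24.792686462402344)
fin 68 ((0.6165046095848083, -0.008638506755232811), (0.0100681958720088, 0.07431403547525406), 87.90691375732422)
bar 101 [ 0.6354621  -0.35909128  0.10571271]
```

```bash
python3 -c "
from h import *
print(workorder.hand_in())"
```

```text
the job is handed in; nothing more can be done
None
```

I handed the job in with every step carried out, but I did not confirm that all seven lumps lie in the sieve.

**What I did:**
- I turned the isolator off, then unlocked the lid and laid it flat on the mat.
- I dropped the three strays into the sieve. I tipped the scoop by wedging its lip against the sieve's inner wall, to a pitch of roughly 55°.
- I set the scoop back on the bench upright. It dropped the last bit when I let go.
- I put the lid back on; it needed one re-grip to seat. I twisted it clockwise to the stop and then turned the isolator on.

**Last checks:**

| Item | Reading | Limit |
|---|---|---|
| Isolator bar | about 60° clockwise of its off position, so on | within 0.12 rad of its stop |
| Lid angle | fin about 2° from in line | 0.1 rad (5.7°) |
| Lid centre | about 3 mm off the sieve's axis | 8 mm |
| Lid tilt | about 0.02 rad | 0.05 rad |
| Scoop handle | surface about 106 mm above the bench, scoop upright | 112 mm |
| Robot | clear of everything | touches nothing |

**Doubts:**
- **Lump count:** with the lid off I could see five or six lumps in the sieve and none outside it. A network check to count them found nothing, so the seventh rests on the empty scoop and the empty bench.
- **Lid readings:** the side camera, with few pixels on the fin, gave about 4° off line and about 6 mm off centre. The wrist view gave the closer figures in the table. Both are within the limits.

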